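Index the specimen stage on by one division with its worm crank

TASK

Bring the rock's turntable on to its next division: swing the red-knobbed brake lever all the way over to the green dot to free it, then wind the hand crank clockwise (seen from above) for about three turns until you feel the drive come up snug against its internal stop, and finally swing the brake lever all the way back to the red dot. Go gently at the stop: if the crank is forced, it slips on its shaft and the setting is lost. Wind only while the brake is off, leave the rock riding on the turntable and do not disturb the other things.

Things in the scene. Friction and masses are not known exactly. Their poses are not given: they have to be found in the camera images.
- stage: the whole instrument, bolted down: dark base plate from own x -150 to +125 mm and own y -170 to +170 mm, 12 mm thick, origin on its underside. On it: the black turntable, 132 mm across, top face 56 mm up, on a white seat centred at own (20, 85) mm; a white worm housing 90 x 90 mm, 62 mm high, centred at own (0, -100) mm, with the crank on top; the brake lever near own (-75, 0) mm; a black pointer post, 57 mm high, at own (104, 85) mm
- turntable (a joint): turn of the turntable in rad, growing as the crank is wound clockwise; 40 turns of the crank make one of the table (table angle = crank angle / 40). It starts at 0 to 0.06. At the next division, 0.52, the yellow line comes to the red line of the pointer; the stop is within 0.03 of that, before or past, and its exact place is only felt. The drive holds where it is left
- crank_axis (a point): point on the crank's upright axis, 106 mm above the table, level with the centre of the crank handle. The crank is an aluminium disc 94 mm across, its top 81 mm above the table, hub to 90 mm
- handle (a point): centre of the crank's upright black handle, a freely spinning sleeve 16 mm thick and 46 mm tall (from 82 to 128 mm above the table), 40 mm off the crank's axis; grasp it from above and lead it round the circle. Winding takes about 3 N at the handle; at the stop the resistance rises steeply, and above about 16 N the crank slips on its shaft
- crank (a joint): slip of the crank disc on its shaft in rad: 0 while it grips (the yellow lines on hub and disc in line) and grows when the crank is forced; this is not the crank's angle
- brake (a joint): brake lever angle in rad: 0 = clamped, lever towards the red dot, as at the start (0 to 0.08); 1.0 = fully released, lever towards the green dot (both dots lie on the base plate 78 mm from the pivot); end stops at both. Grows anticlockwise seen from above. It stays where it is left; moving it takes about 1.5 N at its knob
- brake_pivot (a point): point on the lever's upright axis, 68 mm above the table, level with the centre of the red knob; at brake = 0 the lever points along the stage's own +y
- brake_knob (a point): centre of the lever's upright red knob, a round post 17 mm thick, fixed to the lever, 55 mm from the pivot, standing free from 54 to 83 mm above the table
- stage_top (a point): centre of the turntable's top face, on its axis; the table's radius is 66 mm
- specimen_center (a point): half-way up the white rock that rides on the turntable, 61 mm across and 39 mm high; to be left there
- rock_tan: tan rock, 72 mm across, 46 mm high; bystander, origin at its underside
- rock_cream: cream rock, 52 mm across, 33 mm high; bystander, origin at its underside
- vial: amber sample jar with blue cap, 26 mm across, 42 mm high, standing on the stage's base plate; bystander, origin at its underside
- chip: cream rock chip, 29 mm across, 19 mm high, lying on the stage's base plate; bystander, origin at its underside
- loupe: black hand loupe, 42 mm across, 26 mm high; bystander, origin at its underside
- brush: small brush, 170 mm long, lying along its own x; bystander, origin at its underside
Things that resemble listed ones, but are neither listed nor needed, are in the scene too. Leave any turquoise look-alike of the part that bears specimen_center alone.

How it is judged (in metres and radians):
On the way, in this order (a step that is already met when the one before it is completed fails the run):
1. the brake lever is swung fully off (at least 0.85 rad) before the table is wound (value of joint brake above 0.85 rad and value of joint turntable below 0.1 rad), for 0.1 s.
2. with the brake off, the turntable is wound up to its stop (within 0.004 rad of it) (value of joint turntable above 0.537 rad and value of joint brake above 0.8 rad), for 0.2 s.
At the end, for the whole second after the job is handed in: The turntable stands against the drive's stop, within 0.004 rad (0.16 rad of crank), at rest; the brake lever is back within 0.15 rad of clamped; the white rock still rides on the turntable within 30 mm of its centre (value of joint brake below 0.15 rad and value of joint turntable above 0.537 rad and velocity of joint turntable between -0.005 and 0.005 rad/s and horizontal distance between specimen_center and stage_top below 0.03 m and height (world z) of specimen_center above 0.068 m); the robot touches nothing.
It fails at once if the drive is forced at its stop: the crank slips on its shaft (by more than 0.08 rad) (value of joint crank above 0.08 rad or value of joint crank below -0.08 rad).
It fails at once if the table is wound while the brake is on (lever below 0.6 rad, table turning at over 0.015 rad/s) (value of joint brake below 0.6 rad and (velocity of joint turntable above 0.015 rad/s or velocity of joint turntable below -0.015 rad/s)).
It fails at once if the white rock slides or falls from its place (more than 30 mm off the table's centre) (horizontal distance between specimen_center and stage_top above 0.03 m).
It fails at once if a bystander is moved by more than 20 mm (distance of any of rock_tan, rock_cream, vial, chip, loupe, brush from where it was at the start of the episode above 0.02 m).
It also fails if it takes over 72 s, if anything falls off the work surface, if the arm or the gripper's body presses on something with over 40 N, if the wrist force passes 120 N, or if a joint passes its speed limit or range.

ROBOT

A 6-joint arm with a two-finger parallel gripper is mounted at the origin on the work surface. World frame = base frame: x ahead of the robot, y to its left, z up, the work surface at z = 0. Lengths are in mm, angles in rad, forces in N, time in s.
With the tool pointing down it reaches from about 400 to 925 mm from the base axis. Payload 12.5 kg.
Tool frame: the origin (TCP) lies between the finger pads; the fingertips stand 11 mm ahead of it and the grasp point (between the pads) lies 8 mm behind it; y points along the fingers, x is the direction in which the jaws open and shut, and the axes are right-handed (so a half turn about y gives the same grasp; the last joint's range is limited). The gripper opens to 95 mm and grips with 3 to 60 N. Pads are 20 mm wide; open, the fingers measure 119 mm over their backs; the gripper's body (75 mm by 180 mm) begins 59 mm behind the grasp point.
Start: joints at [1.036, 0.491, 1.559, -0, 1.092, -0.106], TCP at [259.848, 568.44, 225.661] pointing down, gripper open.
Joint ranges: [-3.1, 3.1], [-0.84, 2.19], [0.05, 2.79], [-1.13, 4.28], [0.06, 2.93], [-2.69, 2.69]. Speed limits (rad/s): [2.22, 2.22, 2.79, 3.14, 3.14, 3.14].

INTERFACE

Orientations are given as [roll, pitch, yaw] about the fixed x, y, z axes, in that order (R = Rz(yaw) Ry(pitch) Rx(roll)).
In Python, from cell import env gives the robot as it stands.
- The arm moves only by the tool jog_arm, never from a script. Its argument "series" is a list of rows, each an object of numbers: "dx", "dy", "dz": the shift along the world's x, y, z in m; "rx", "ry", "rz": the turn, a rotation vector about the world's x, y, z in degrees; "gripper": the opening, from 0 (shut) to 1 (fully open). A call has 1 to 12 rows; each row shifts and turns the commanded pose from where the row before left it; what a row does not reach is not made up. A row lasts 1/10 s, in which the tool goes at most 50 mm and 8.59 degrees, less where a joint would pass 70% of its speed; a pose out of reach is approached as far as the arm can. A call is refused whole if a number of a shift passes 0.05 or a number of a turn 8.59, either way. A call with a gripper value outside its range is refused whole. The fingers move at their own pace and stop on an object; the grip force is fixed at half the most. Time passes only in rows, so rows that do not move let the fingers close. It gives the time, the measured TCP pose, the force and the opening at its end, in the units of the state.
- env.state(): the state, without advancing time (a new reading comes with each control period).
- env.read_camera(name): name is "scene" or "top"; returns the picture (384x512x3 uint8, red, green, blue); there is no depth.
- env.camera_info(name): a dict with "camera_matrix" (3x3 intrinsics, pixels), "R" (3x3) and "t" (3): a world point X has camera coordinates R X + t. Camera axes: x right, y down, z forward; pixel columns grow to the right and rows downward; lengths in mm; the calibration is good to about 2 mm. A picture is of the moment at which its call begins. camera_info takes no time and is no camera call.
- env.job_done(): hands the job in, once; it reports no verdict.
The state is a dict: "t": time; "joints": joint angles; "qvel": joint speeds; "tau": joint torques, N m; "eef_pos": TCP position; "tcp_rot": TCP orientation; "ft_force": force on the tool from outside, world axes, zero at the start; "moment": the same for the moment, N m; "opening": opening from 0.0 (shut) to 1.0 (fully open).
Only numpy, scipy, OpenCV 4.12 (cv2) and the standard library are available. Lean on these libraries where they do the work, as an engineer would, in place of code of your own. Each camera call takes 0.05 s, during which the arm holds its last target.

## Working session

There is one attempt and no reset: what is moved stays moved. The work goes in short steps, Python scripts to look and compute and a tool call to move; the robot and the scene stay as the last step left them, time stands still between calls to the robot, and variables do not carry over. Pictures are saved under pics/ and viewed, and the job is handed in when it is done.

Besides the shell and the picture viewer there is one more tool, called in YAML: its name, and indented under it one key for each argument. jog_arm: Moves the arm, as the interface text tells. Its arguments: {"type":"object","properties":{"series":{"type":"array"}},"required":["series"]}

```bash
mkdir -p pics; ls
cat > h.py <<'E'
from cell import env
import numpy as np, cv2
def snap(n,f):
    im=env.read_camera(n); cv2.imwrite('pics/'+f,cv2.cvtColor(im,cv2.COLOR_RGB2BGR)); return im
def unproj(n,u,v,z):
    c=env.camera_info(n);K=np.array(c['camera_matrix']);R=np.array(c['R']);t=np.array(c['t']).ravel()
    d=R.T@np.linalg.solve(K,[u,v,1]);o=-R.T@t
    return o+d*(z-o[2])/d[2]
def proj(n,X):
    c=env.camera_info(n);K=np.array(c['camera_matrix']);R=np.array(c['R']);t=np.array(c['t']).ravel()
    p=K@(R@np.array(X,float)+t);return p[:2]/p[2]
E
python3 - <<'E'
from h import *
snap('scene','s0.png');snap('top','t0.png')
for n in('scene','top'):print(env.camera_info(n))
print(env.state())
E
```

```text
pics
{'camera_matrix': array([[370.61256616,   0.        , 259.53475717],
       [  0.        , 370.61256616, 192.37158894],
       [  0.        ,   0.        ,   1.        ]]), 'R': array([[-1.55899652e-01,  9.87772741e-01, -5.56876747e-04],
       [ 7.45372115e-01,  1.17271713e-01, -6.56252813e-01],
       [-6.48163334e-01, -1.02724666e-01, -7.54540877e-01]]), 't': array([  92.23290989, -377.54988765, 1483.89377331])}
{'camera_matrix': array([[385.12345906,   0.        , 258.5910818 ],
       [  0.        , 385.12345906, 193.47722074],
       [  0.        ,   0.        ,   1.        ]]), 'R': array([[ 0.00835437, -0.9999342 , -0.00786112],
       [-0.99803763, -0.00785014, -0.06212291],
       [ 0.06205712,  0.00836469, -0.99803755]]), 't': array([   6.72227812,  593.25803213, 1018.82596468])}
{'t': 0.1, 'joints': array([ 1.03642969e+00,  4.91490052e-01,  1.55937068e+00, -1.55444538e-05,
        1.09167377e+00, -1.05591126e-01]), 'qvel': array([ 8.14021398e-06, -1.50455790e-03, -2.37842653e-03, -5.14049654e-04,
        6.03815087e-05, -3.97335141e-04]), 'tau': array([ 1.05298641e-03, -6.13618755e+01, -2.58607739e+01,  6.93435268e-02,
        4.70363244e-02, -1.05207100e-04]), 'eef_pos': array([259.72916898, 568.26882245, 225.13204539]), 'tcp_rot': array([-1.57071077e+00,  9.38055131e-04,  1.14202802e+00]), 'ft_force': array([ 0.72005227, -0.49867387,  0.38235406]), 'moment': array([0.00708242, 0.01527147, 0.01023801]), 'opening': 0.9989261622028974}
```

View pics/s0.png

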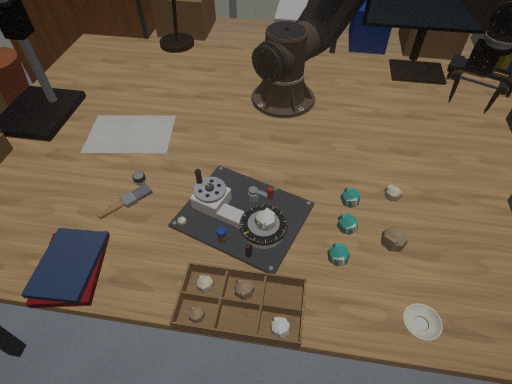

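View pics/t0.png

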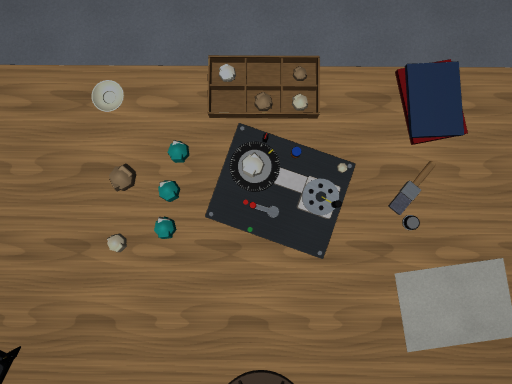

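Run:
```python
from h import *
im=cv2.imread('pics/t0.png');cv2.imwrite('pics/t0c.png',cv2.resize(im[115:265,195:365],None,fx=4.6,fy=4,interpolation=cv2.INTER_CUBIC)[:600,:800] if 0 else cv2.resize(im[115:265,195:365],None,fx=4,fy=4,interpolation=cv2.INTER_CUBIC))
im=cv2.imread('pics/s0.png');cv2.imwrite('pics/s0c.png',cv2.resize(im[155:280,160:325],None,fx=4.5,fy=4.5,interpolation=cv2.INTER_CUBIC))
```

```text
(no output)
```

View pics/t0c.png

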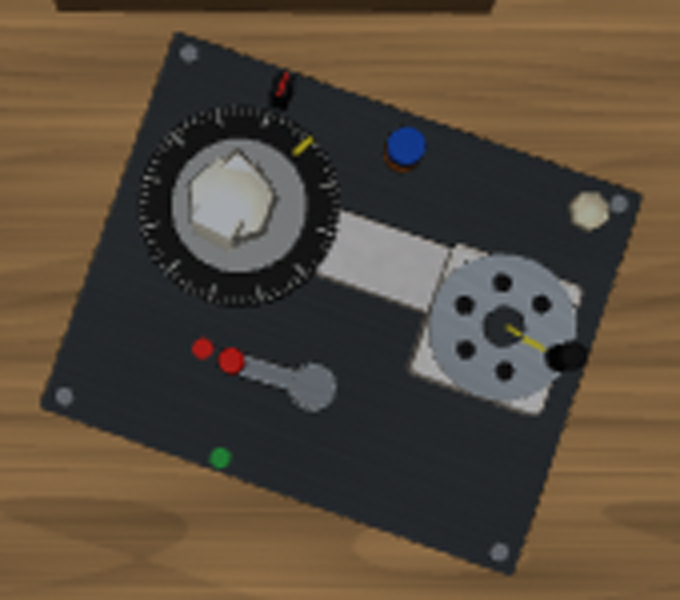

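View pics/s0c.png

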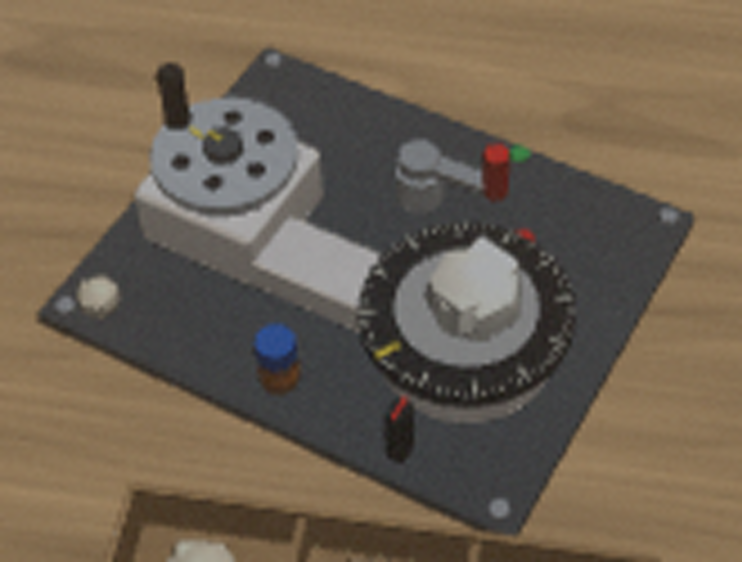

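```bash
cat > fit.py <<'E'
from h import *
from scipy.optimize import least_squares
T=lambda u,v:np.array([195+(u+.5)/4-.5,115+(v+.5)/4-.5]); S=lambda u,v:np.array([160+(u+.5)/4.5-.5,155+(v+.5)/4.5-.5])
obs=[((125,170,12),T(176,33),S(518,533)),((125,-170,12),T(640,193),S(40,318)),((-150,-170,12),T(515,575),S(270,48)),((-150,170,12),T(42,408),S(692,217)),((20,85,56),T(239,204),S(467,306))]
def w(p,o):
    c,s=np.cos(p[2]),np.sin(p[2]);return np.array([p[0]+c*o[0]-s*o[1],p[1]+s*o[0]+c*o[1],o[2]])
def r(p):
    return np.concatenate([np.r_[proj('top',w(p,o))-a,proj('scene',w(p,o))-b] for o,a,b in obs])
q=least_squares(r,[550,-30,-.3],loss='soft_l1')
p=q.x
if __name__=='__main__':
    print(p,r(p).round(1))
    def tri(a,b):
        f=lambda X:np.r_[proj('top',X)-a,proj('scene',X)-b]
        z=least_squares(f,[550,-30,60]);return z.x.round(1),z.fun.round(1)
    print('hub top tri',tri(T(503,326),S(222,140)),'model',w(p,(0,-100,90)))
    for n,a,b in[('disc',T(503,328),S(225,155)),('handle',T(565,357),S(172,72)),('knob',T(231,361),S(497,154)),('pivotcap',T(311,387),S(419,157)),('reddot',T(202,349),S(526,236)),('green',T(220,458),S(521,153)),('rock',T(232,200),S(475,270)),('vial',T(406,146),S(276,342)),]:print(n,tri(a,b))
    for n,u,v,z in[('hubtop',503,326,90),('disc',503,328,81),('handle',566,357,128),('knob',231,361,83),('red',202,349,12),('green',220,458,12),('pivot',311,387,60)]:print(n,unproj('top',*T(u,v),z).round(1))
    for n,u,v,z in[('hubtop',222,140,90),('disc',225,155,81),('handle',172,72,128),('knob',497,154,83),('red',526,236,12),('green',521,153,12),('pivot',419,157,60)]:print(n,unproj('scene',*S(u,v),z).round(1))
    print('piv',w(p,(-75,0,68)))
E
python3 fit.py
```

```text
[ 6.16596465e+02 -5.09050186e+01 -3.27362637e-01] [-0.7 -0.9 -0.4  1.3  1.2 -0.5 -0.9 -0.7  0.1  0.3 -1.1 -0.8 -1.   0.2
  1.3 -1.3 -0.1  0.3  0.5  0. ]
hub top tri (array([ 583.5, -145. ,   90.1]), array([ 0.5, -0.1,  0.6,  0.1])) model [ 584.44178077 -145.59438572   90.        ]
disc (array([ 582.9, -146.2,   75.1]), array([ 0.1, -0. ,  0.1,  0. ]))
handle (array([ 563.3, -177.4,  125.6]), array([ 0.8, -0.2,  0.9,  0.1]))
knob (array([560.4,  26. ,  81.2]), array([ 0.2, -0. ,  0.2,  0. ]))
pivotcap (array([545. , -26.1,  51.9]), array([ 0.5, -0.1,  0.5,  0. ]))
reddot (array([570.4,  47.7,  14.8]), array([ 0., -0.,  0., -0.]))
green (array([497.2,  34.9,  13.4]), array([ 0., -0.,  0., -0.]))
rock (array([661.4,  26.4,  90.6]), array([ 0.1, -0. ,  0.1,  0. ]))
vial (array([703.4, -86.9,  51.1]), array([ 0.2, -0. ,  0.2,  0. ]))
hubtop [ 583.3 -143.8   90. ]
disc [ 582.6 -145.1   81. ]
handle [ 562.8 -175.7  128. ]
knob [560.3  26.4  83. ]
red [570.5  47.9  12. ]
green [497.1  34.9  12. ]
pivot [544.7 -24.7  60. ]
hubtop [ 583.5 -146.7   90. ]
disc [ 587.9 -144.6   81. ]
handle [ 565.6 -179.2  128. ]
knob [562.1  25.7  83. ]
red [568.2  47.4  12. ]
green [496.   34.7  12. ]
pivot [552.2 -26.3  60. ]
piv [545.57944011 -26.78900504  68.        ]
```

jog_arm:
  series:
    - {"dx": 0.02, "dy": -0.036, "rz": -6.8, "gripper": 0.3}
    - {"dx": 0.02, "dy": -0.036, "rz": -6.8}
    - {"dx": 0.02, "dy": -0.036, "rz": -6.8}
    - {"dx": 0.02, "dy": -0.036, "rz": -6.8}
    - {"dx": 0.02, "dy": -0.036, "rz": -6.8}
    - {"dx": 0.02, "dy": -0.036, "rz": -6.8}
    - {"dx": 0.02, "dy": -0.036, "rz": -6.8}
    - {"dx": 0.02, "dy": -0.036, "rz": -6.8}
    - {"dx": 0.02, "dy": -0.036, "rz": -6.8}
    - {"dx": 0.02, "dy": -0.036, "rz": -6.8}
    - {"dx": 0.02, "dy": -0.036, "rz": -6.8}
    - {"dx": 0.02, "dy": -0.036, "rz": -6.8}

```text
$.series[0]: bad value
```

jog_arm:
  series:
    - {"dx": 0.02, "dy": -0.036, "dz": 0, "rx": 0, "ry": 0, "rz": -6.8, "gripper": 0.3}

```text
t: 0.2
eef_pos: [278.6, 534.2, 224.9]
tcp_rot: [-1.57, -0.0, 1.026]
ft_force: [0.2, -0.7, 0.7]
opening: 0.958
```

jog_arm:
  series:
    - {"dx": 0.022, "dy": -0.04, "dz": 0, "rx": 0, "ry": 0, "rz": -6.2, "gripper": 0.3}
    - {"dx": 0.022, "dy": -0.04, "dz": 0, "rx": 0, "ry": 0, "rz": -6.2, "gripper": 0.3}
    - {"dx": 0.022, "dy": -0.04, "dz": 0, "rx": 0, "ry": 0, "rz": -6.2, "gripper": 0.3}
    - {"dx": 0.022, "dy": -0.04, "dz": 0, "rx": 0, "ry": 0, "rz": -6.2, "gripper": 0.3}
    - {"dx": 0.022, "dy": -0.04, "dz": 0, "rx": 0, "ry": 0, "rz": -6.2, "gripper": 0.3}
    - {"dx": 0.022, "dy": -0.04, "dz": 0, "rx": 0, "ry": 0, "rz": -6.2, "gripper": 0.3}
    - {"dx": 0.022, "dy": -0.04, "dz": 0, "rx": 0, "ry": 0, "rz": -6.2, "gripper": 0.3}
    - {"dx": 0.022, "dy": -0.04, "dz": 0, "rx": 0, "ry": 0, "rz": -6.2, "gripper": 0.3}
    - {"dx": 0.022, "dy": -0.04, "dz": 0, "rx": 0, "ry": 0, "rz": -6.2, "gripper": 0.3}
    - {"dx": 0.022, "dy": -0.04, "dz": 0, "rx": 0, "ry": 0, "rz": -6.2, "gripper": 0.3}
    - {"dx": 0.022, "dy": -0.04, "dz": 0, "rx": 0, "ry": 0, "rz": -6.2, "gripper": 0.3}
    - {"dx": 0.022, "dy": -0.04, "dz": 0, "rx": 0, "ry": 0, "rz": -6.2, "gripper": 0.3}

```text
t: 1.4
eef_pos: [544.4, 50.6, 225.5]
tcp_rot: [-1.571, 0.0, -0.28]
ft_force: [0.9, 1.1, -0.5]
opening: 0.301
```

jog_arm:
  series:
    - {"dx": 0.016, "dy": -0.0245, "dz": -0.03, "rx": 0, "ry": 0, "rz": 0, "gripper": 0.3}
    - {"dx": 0, "dy": 0, "dz": -0.045, "rx": 0, "ry": 0, "rz": 0, "gripper": 0.3}
    - {"dx": 0, "dy": 0, "dz": -0.03, "rx": 0, "ry": 0, "rz": 0, "gripper": 0.3}
    - {"dx": 0, "dy": 0, "dz": 0, "rx": 0, "ry": 0, "rz": 0, "gripper": 0.3}

```text
t: 1.8
eef_pos: [558.0, 27.7, 117.1]
tcp_rot: [-1.572, 0.007, -0.276]
ft_force: [-0.5, 0.0, 0.3]
opening: 0.303
```

Run:
```python
from h import *
im=snap('scene','s1.png');im=cv2.imread('pics/s1.png');cv2.imwrite('pics/s1c.png',cv2.resize(im[115:280,160:345],None,fx=3.6,fy=3.6,interpolation=cv2.INTER_CUBIC))
print(env.state()['eef_pos'])
```

```text
[559.1550939   27.88031061 119.51221962]
```

View pics/s1c.png

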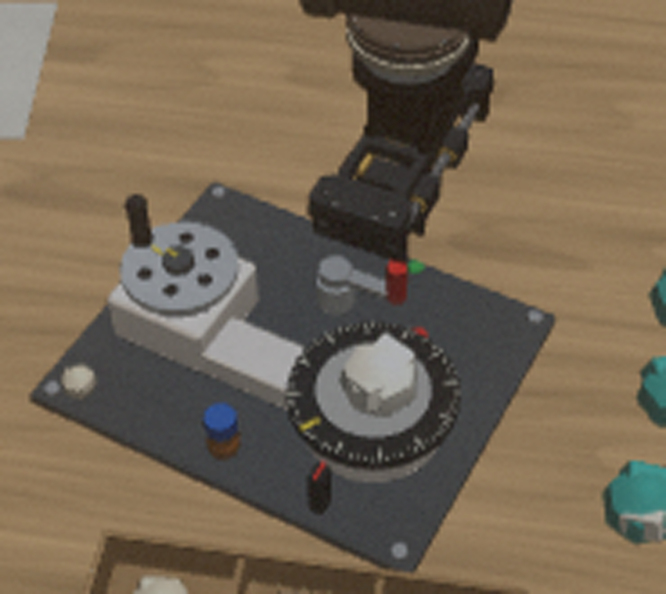

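Run:
```python
from h import *
e=env.state()['eef_pos'];print(e)
for z in (108,119,170,200):
  p=proj('scene',[e[0],e[1],z]);print(z,(p-[160,115])*3.6)
im=cv2.imread('pics/s1.png');cv2.imwrite('pics/s1d.png',cv2.resize(im[115:215,200:320],None,fx=6,fy=6,interpolation=cv2.INTER_CUBIC))
```

```text
[559.1550939   27.88031061 119.51221962]
108 [400.18657851 242.03190495]
119 [400.516351   232.37581892]
170 [402.11752074 185.49188263]
200 [403.11887152 156.17127689]
```

View pics/s1d.png

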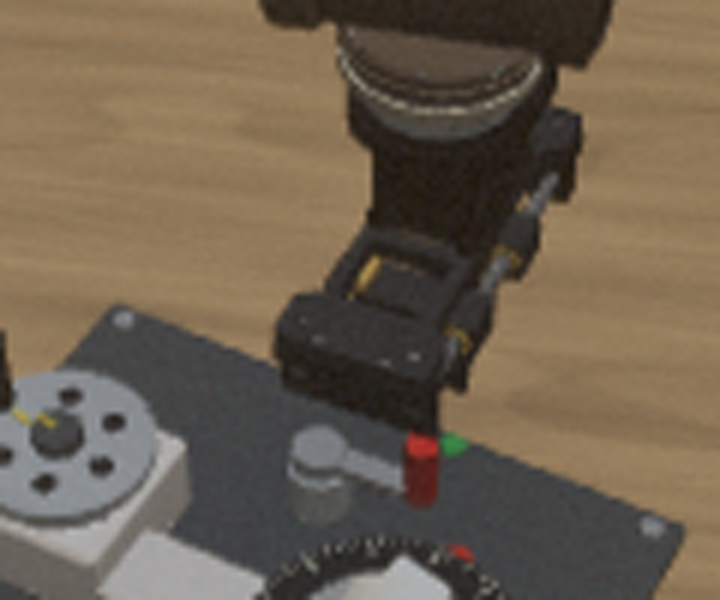

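jog_arm:
  series:
    - {"dx": 0.001, "dy": -0.002, "dz": -0.015, "rx": 0, "ry": 0, "rz": 0, "gripper": 0.3}
    - {"dx": 0, "dy": 0, "dz": -0.012, "rx": 0, "ry": 0, "rz": 0, "gripper": 0.3}
    - {"dx": 0, "dy": 0, "dz": -0.012, "rx": 0, "ry": 0, "rz": 0, "gripper": 0.3}
    - {"dx": 0, "dy": 0, "dz": -0.01, "rx": 0, "ry": 0, "rz": 0, "gripper": 0.3}
    - {"dx": 0, "dy": 0, "dz": 0, "rx": 0, "ry": 0, "rz": 0, "gripper": 0.3}

```text
t: 2.35
eef_pos: [560.4, 26.1, 70.7]
tcp_rot: [-1.571, 0.002, -0.275]
ft_force: [0.1, 0.1, -0.8]
opening: 0.299
```

No contact force on the way down. Closing on the knob.

jog_arm:
  series:
    - {"dx": 0, "dy": 0, "dz": 0, "rx": 0, "ry": 0, "rz": 0, "gripper": 0.1}
    - {"dx": 0, "dy": 0, "dz": 0, "rx": 0, "ry": 0, "rz": 0, "gripper": 0.1}
    - {"dx": 0, "dy": 0, "dz": 0, "rx": 0, "ry": 0, "rz": 0, "gripper": 0.1}
    - {"dx": 0, "dy": 0, "dz": 0, "rx": 0, "ry": 0, "rz": 0, "gripper": 0.1}
    - {"dx": 0, "dy": 0, "dz": 0, "rx": 0, "ry": 0, "rz": 0, "gripper": 0.1}

```text
t: 2.85
eef_pos: [561.1, 25.9, 72.1]
tcp_rot: [-1.571, -0.001, -0.275]
ft_force: [0.8, 0.9, 3.5]
opening: 0.171
```

Run:
```python
import numpy as np
def arc(a0,st,n,r):
    a=np.radians(a0+st*np.arange(n+1));d=np.diff(np.c_[r*np.cos(a),r*np.sin(a)],axis=0)/1000
    print('\n'.join('%.4f %.4f'%tuple(x) for x in d))
arc(73.7,4.5,12,55)
```

```text
-0.0042 0.0010
-0.0043 0.0007
-0.0043 0.0004
-0.0043 0.0000
-0.0043 -0.0003
-0.0043 -0.0006
-0.0042 -0.0010
-0.0041 -0.0013
-0.0040 -0.0016
-0.0039 -0.0019
-0.0037 -0.0022
-0.0035 -0.0025
```

jog_arm:
  series:
    - {"dx": -0.0042, "dy": 0.001, "dz": 0, "rx": 0, "ry": 0, "rz": 4.5, "gripper": 0.1}
    - {"dx": -0.0043, "dy": 0.0007, "dz": 0, "rx": 0, "ry": 0, "rz": 4.5, "gripper": 0.1}
    - {"dx": -0.0043, "dy": 0.0004, "dz": 0, "rx": 0, "ry": 0, "rz": 4.5, "gripper": 0.1}
    - {"dx": -0.0043, "dy": 0, "dz": 0, "rx": 0, "ry": 0, "rz": 4.5, "gripper": 0.1}
    - {"dx": -0.0043, "dy": -0.0003, "dz": 0, "rx": 0, "ry": 0, "rz": 4.5, "gripper": 0.1}
    - {"dx": -0.0043, "dy": -0.0006, "dz": 0, "rx": 0, "ry": 0, "rz": 4.5, "gripper": 0.1}

```text
t: 3.45
eef_pos: [535.3, 27.3, 72.0]
tcp_rot: [-1.571, -0.001, 0.199]
ft_force: [1.2, 1.0, 3.0]
opening: 0.17
```

jog_arm:
  series:
    - {"dx": -0.0042, "dy": -0.001, "dz": 0, "rx": 0, "ry": 0, "rz": 4.5, "gripper": 0.1}
    - {"dx": -0.0041, "dy": -0.0013, "dz": 0, "rx": 0, "ry": 0, "rz": 4.5, "gripper": 0.1}
    - {"dx": -0.004, "dy": -0.0016, "dz": 0, "rx": 0, "ry": 0, "rz": 4.5, "gripper": 0.1}
    - {"dx": -0.0039, "dy": -0.0019, "dz": 0, "rx": 0, "ry": 0, "rz": 4.5, "gripper": 0.1}
    - {"dx": -0.0037, "dy": -0.0022, "dz": 0, "rx": 0, "ry": 0, "rz": 4.5, "gripper": 0.1}

```text
t: 3.95
eef_pos: [515.2, 19.2, 72.0]
tcp_rot: [-1.571, -0.001, 0.592]
ft_force: [-0.4, 0.8, 3.7]
opening: 0.17
```

jog_arm:
  series:
    - {"dx": -0.0018, "dy": -0.0012, "dz": 0, "rx": 0, "ry": 0, "rz": 2, "gripper": 0.1}

```text
t: 4.05
eef_pos: [513.3, 18.0, 72.0]
tcp_rot: [-1.571, -0.001, 0.626]
ft_force: [0.3, 2.2, 3.2]
opening: 0.172
```

jog_arm:
  series:
    - {"dx": -0.0008, "dy": -0.0006, "dz": 0, "rx": 0, "ry": 0, "rz": 1, "gripper": 0.1}
    - {"dx": -0.0008, "dy": -0.0006, "dz": 0, "rx": 0, "ry": 0, "rz": 1, "gripper": 0.1}
    - {"dx": -0.0006, "dy": -0.0004, "dz": 0, "rx": 0, "ry": 0, "rz": 0, "gripper": 0.1}

```text
t: 4.35
eef_pos: [511.5, 16.6, 72.0]
tcp_rot: [-1.571, -0.001, 0.659]
ft_force: [0.8, 4.3, 5.0]
opening: 0.171
```

jog_arm:
  series:
    - {"dx": 0, "dy": 0, "dz": 0, "rx": 0, "ry": 0, "rz": 0, "gripper": 0.3}
    - {"dx": 0, "dy": 0, "dz": 0, "rx": 0, "ry": 0, "rz": 0, "gripper": 0.3}
    - {"dx": 0, "dy": 0, "dz": 0.02, "rx": 0, "ry": 0, "rz": 0, "gripper": 0.35}
    - {"dx": 0, "dy": 0, "dz": 0.04, "rx": 0, "ry": 0, "rz": 0, "gripper": 0.4}
    - {"dx": 0.01, "dy": -0.03, "dz": 0.025, "rx": 0, "ry": 0, "rz": -5, "gripper": 0.4}
    - {"dx": 0.01, "dy": -0.04, "dz": 0, "rx": 0, "ry": 0, "rz": -5, "gripper": 0.4}
    - {"dx": 0.01, "dy": -0.045, "dz": 0, "rx": 0, "ry": 0, "rz": -5, "gripper": 0.4}
    - {"dx": 0.01, "dy": -0.045, "dz": 0, "rx": 0, "ry": 0, "rz": -5, "gripper": 0.4}
    - {"dx": 0.011, "dy": -0.035, "dz": 0, "rx": 0, "ry": 0, "rz": 0, "gripper": 0.4}
    - {"dx": 0, "dy": 0, "dz": 0, "rx": 0, "ry": 0, "rz": 0, "gripper": 0.4}

```text
t: 5.35
eef_pos: [563.0, -182.7, 156.2]
tcp_rot: [-1.572, -0.0, 0.306]
ft_force: [-0.2, 0.3, 0.6]
opening: 0.397
```

Run:
```python
from h import *
im=snap('scene','s2.png');im=cv2.imread('pics/s2.png');cv2.imwrite('pics/s2c.png',cv2.resize(im[115:280,160:345],None,fx=3.6,fy=3.6,interpolation=cv2.INTER_CUBIC))
e=env.state()['eef_pos'];print(e)
for z in (e[2]-11,128):
  print((proj('scene',[e[0],e[1],z])-[160,115])*3.6)
```

```text
[ 562.19585184 -180.59063719  156.04399124]
[132.79039419 181.42602853]
[135.58752775 196.95429103]
```

View pics/s2c.png

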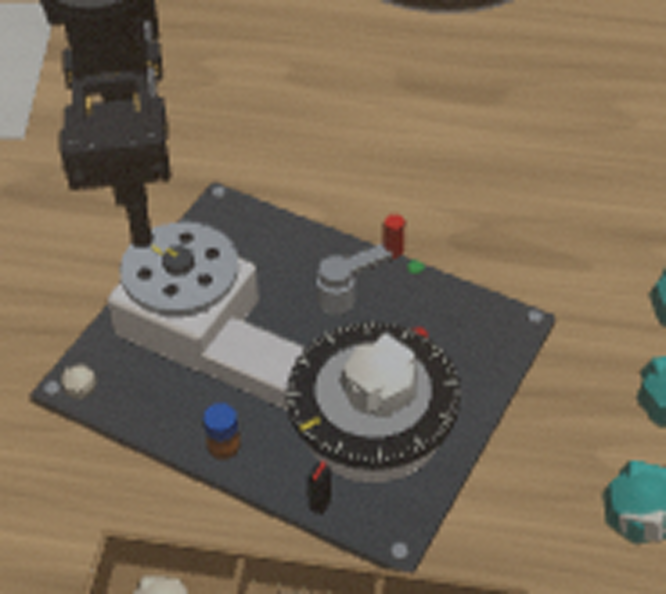

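jog_arm:
  series:
    - {"dx": 0.0005, "dy": 0.002, "dz": -0.012, "rx": 0, "ry": 0, "rz": 0, "gripper": 0.4}
    - {"dx": 0, "dy": 0, "dz": -0.015, "rx": 0, "ry": 0, "rz": 0, "gripper": 0.4}
    - {"dx": 0, "dy": 0, "dz": -0.015, "rx": 0, "ry": 0, "rz": 0, "gripper": 0.4}
    - {"dx": 0, "dy": 0, "dz": -0.01, "rx": 0, "ry": 0, "rz": 0, "gripper": 0.4}
    - {"dx": 0, "dy": 0, "dz": 0, "rx": 0, "ry": 0, "rz": 0, "gripper": 0.1}
    - {"dx": 0, "dy": 0, "dz": 0, "rx": 0, "ry": 0, "rz": 0, "gripper": 0.1}
    - {"dx": 0, "dy": 0, "dz": 0, "rx": 0, "ry": 0, "rz": 0, "gripper": 0.1}
    - {"dx": 0, "dy": 0, "dz": 0, "rx": 0, "ry": 0, "rz": 0, "gripper": 0.1}
    - {"dx": 0, "dy": 0, "dz": 0, "rx": 0, "ry": 0, "rz": 0, "gripper": 0.1}
    - {"dx": 0, "dy": 0, "dz": 0, "rx": 0, "ry": 0, "rz": 0, "gripper": 0.1}

```text
t: 6.4
eef_pos: [562.7, -176.7, 105.1]
tcp_rot: [-1.571, -0.0, 0.309]
ft_force: [-3.2, -0.4, 3.6]
opening: 0.165
```

```bash
cat > arc.py <<'E'
import numpy as np,sys
def arc(a0,st,n,r=40,c=(0,0)):
    a=np.radians(a0+st*np.arange(n+1));d=np.diff(np.c_[r*np.cos(a),r*np.sin(a)],axis=0)/1000
    d[0]+=np.array(c)/1000
    return '['+', '.join('{"dx": %.4f, "dy": %.4f, "dz": 0, "rx": 0, "ry": 0, "rz": 0, "gripper": 0.1}'%tuple(x) for x in d)+']'
if __name__=='__main__':
    v=list(map(float,sys.argv[1:]));print(arc(v[0],v[1],int(v[2])))
E
python3 arc.py -124 -10 9
```

```text
[{"dx": -0.0054, "dy": 0.0044, "dz": 0, "rx": 0, "ry": 0, "rz": 0, "gripper": 0.1}, {"dx": -0.0046, "dy": 0.0053, "dz": 0, "rx": 0, "ry": 0, "rz": 0, "gripper": 0.1}, {"dx": -0.0036, "dy": 0.0060, "dz": 0, "rx": 0, "ry": 0, "rz": 0, "gripper": 0.1}, {"dx": -0.0025, "dy": 0.0065, "dz": 0, "rx": 0, "ry": 0, "rz": 0, "gripper": 0.1}, {"dx": -0.0013, "dy": 0.0068, "dz": 0, "rx": 0, "ry": 0, "rz": 0, "gripper": 0.1}, {"dx": -0.0001, "dy": 0.0070, "dz": 0, "rx": 0, "ry": 0, "rz": 0, "gripper": 0.1}, {"dx": 0.0011, "dy": 0.0069, "dz": 0, "rx": 0, "ry": 0, "rz": 0, "gripper": 0.1}, {"dx": 0.0023, "dy": 0.0066, "dz": 0, "rx": 0, "ry": 0, "rz": 0, "gripper": 0.1}, {"dx": 0.0034, "dy": 0.0061, "dz": 0, "rx": 0, "ry": 0, "rz": 0, "gripper": 0.1}]
```

jog_arm:
  series:
    - {"dx": -0.0054, "dy": 0.0044, "dz": 0, "rx": 0, "ry": 0, "rz": 0, "gripper": 0.1}
    - {"dx": -0.0046, "dy": 0.0053, "dz": 0, "rx": 0, "ry": 0, "rz": 0, "gripper": 0.1}
    - {"dx": -0.0036, "dy": 0.006, "dz": 0, "rx": 0, "ry": 0, "rz": 0, "gripper": 0.1}

```text
t: 6.7
eef_pos: [548.2, -162.1, 105.2]
tcp_rot: [-1.572, 0.001, 0.31]
ft_force: [-8.2, -9.3, 7.1]
opening: 0.168
```

jog_arm:
  series:
    - {"dx": -0.0025, "dy": 0.0065, "dz": 0, "rx": 0, "ry": 0, "rz": 0, "gripper": 0.1}
    - {"dx": -0.0013, "dy": 0.0068, "dz": 0, "rx": 0, "ry": 0, "rz": 0, "gripper": 0.1}
    - {"dx": -0.0001, "dy": 0.007, "dz": 0, "rx": 0, "ry": 0, "rz": 0, "gripper": 0.1}

```text
t: 7.0
eef_pos: [542.5, -140.6, 105.0]
tcp_rot: [-1.569, 0.005, 0.309]
ft_force: [-15.5, -3.0, 13.1]
opening: 0.167
```

jog_arm:
  series:
    - {"dx": 0.0011, "dy": 0.0069, "dz": 0, "rx": 0, "ry": 0, "rz": 0, "gripper": 0.1}
    - {"dx": 0.0023, "dy": 0.0066, "dz": 0, "rx": 0, "ry": 0, "rz": 0, "gripper": 0.1}
    - {"dx": 0.0034, "dy": 0.0061, "dz": 0, "rx": 0, "ry": 0, "rz": 0, "gripper": 0.1}

```text
t: 7.3
eef_pos: [549.1, -119.8, 104.9]
tcp_rot: [-1.567, 0.005, 0.309]
ft_force: [-14.7, 5.0, 13.7]
opening: 0.164
```

jog_arm:
  series:
    - {"dx": -0.0008, "dy": 0.0005, "dz": 0.001, "rx": 0, "ry": 0, "rz": 0, "gripper": 0.1}
    - {"dx": 0, "dy": 0, "dz": 0, "rx": 0, "ry": 0, "rz": 0, "gripper": 0.1}

```text
t: 7.5
eef_pos: [549.5, -119.1, 105.4]
tcp_rot: [-1.568, 0.003, 0.31]
ft_force: [-6.7, 6.0, 3.8]
opening: 0.166
```

```bash
python3 arc.py 146 -10 12
```

```text
[{"dx": 0.0044, "dy": 0.0054, "dz": 0, "rx": 0, "ry": 0, "rz": 0, "gripper": 0.1}, {"dx": 0.0053, "dy": 0.0046, "dz": 0, "rx": 0, "ry": 0, "rz": 0, "gripper": 0.1}, {"dx": 0.0060, "dy": 0.0036, "dz": 0, "rx": 0, "ry": 0, "rz": 0, "gripper": 0.1}, {"dx": 0.0065, "dy": 0.0025, "dz": 0, "rx": 0, "ry": 0, "rz": 0, "gripper": 0.1}, {"dx": 0.0068, "dy": 0.0013, "dz": 0, "rx": 0, "ry": 0, "rz": 0, "gripper": 0.1}, {"dx": 0.0070, "dy": 0.0001, "dz": 0, "rx": 0, "ry": 0, "rz": 0, "gripper": 0.1}, {"dx": 0.0069, "dy": -0.0011, "dz": 0, "rx": 0, "ry": 0, "rz": 0, "gripper": 0.1}, {"dx": 0.0066, "dy": -0.0023, "dz": 0, "rx": 0, "ry": 0, "rz": 0, "gripper": 0.1}, {"dx": 0.0061, "dy": -0.0034, "dz": 0, "rx": 0, "ry": 0, "rz": 0, "gripper": 0.1}, {"dx": 0.0054, "dy": -0.0044, "dz": 0, "rx": 0, "ry": 0, "rz": 0, "gripper": 0.1}, {"dx": 0.0046, "dy": -0.0053, "dz": 0, "rx": 0, "ry": 0, "rz": 0, "gripper": 0.1}, {"dx": 0.0036, "dy": -0.0060, "dz": 0, "rx": 0, "ry": 0, "rz": 0, "gripper": 0.1}]
```

jog_arm:
  series:
    - {"dx": 0.0038, "dy": 0.0058, "dz": 0, "rx": 0, "ry": 0, "rz": 0, "gripper": 0.1}
    - {"dx": 0.0053, "dy": 0.0046, "dz": 0, "rx": 0, "ry": 0, "rz": 0, "gripper": 0.1}
    - {"dx": 0.006, "dy": 0.0036, "dz": 0, "rx": 0, "ry": 0, "rz": 0, "gripper": 0.1}

```text
t: 7.8
eef_pos: [565.0, -105.7, 105.3]
tcp_rot: [-1.569, 0.002, 0.309]
ft_force: [-4.4, 1.0, 0.8]
opening: 0.164
```

jog_arm:
  series:
    - {"dx": 0.0065, "dy": 0.0025, "dz": 0, "rx": 0, "ry": 0, "rz": 0, "gripper": 0.1}
    - {"dx": 0.0068, "dy": 0.0013, "dz": 0, "rx": 0, "ry": 0, "rz": 0, "gripper": 0.1}
    - {"dx": 0.007, "dy": 0.0001, "dz": 0, "rx": 0, "ry": 0, "rz": 0, "gripper": 0.1}

```text
t: 8.1
eef_pos: [586.3, -102.0, 105.4]
tcp_rot: [-1.57, 0.001, 0.31]
ft_force: [-3.9, 1.3, -1.2]
opening: 0.167
```

jog_arm:
  series:
    - {"dx": 0.0069, "dy": -0.0011, "dz": 0, "rx": 0, "ry": 0, "rz": 0, "gripper": 0.1}
    - {"dx": 0.0066, "dy": -0.0023, "dz": 0, "rx": 0, "ry": 0, "rz": 0, "gripper": 0.1}
    - {"dx": 0.0061, "dy": -0.0034, "dz": 0, "rx": 0, "ry": 0, "rz": 0, "gripper": 0.1}

```text
t: 8.4
eef_pos: [606.5, -109.8, 105.3]
tcp_rot: [-1.571, 0.001, 0.31]
ft_force: [-5.8, -1.8, -3.5]
opening: 0.162
```

jog_arm:
  series:
    - {"dx": 0.0054, "dy": -0.0044, "dz": 0, "rx": 0, "ry": 0, "rz": 0, "gripper": 0.1}
    - {"dx": 0.0046, "dy": -0.0053, "dz": 0, "rx": 0, "ry": 0, "rz": 0, "gripper": 0.1}
    - {"dx": 0.0036, "dy": -0.006, "dz": 0, "rx": 0, "ry": 0, "rz": 0, "gripper": 0.1}

```text
t: 8.7
eef_pos: [619.2, -125.8, 105.2]
tcp_rot: [-1.57, 0.002, 0.309]
ft_force: [-9.4, -0.4, -2.4]
opening: 0.164
```

```bash
python3 arc.py 26 -10 12
```

```text
[{"dx": 0.0025, "dy": -0.0065, "dz": 0, "rx": 0, "ry": 0, "rz": 0, "gripper": 0.1}, {"dx": 0.0013, "dy": -0.0068, "dz": 0, "rx": 0, "ry": 0, "rz": 0, "gripper": 0.1}, {"dx": 0.0001, "dy": -0.0070, "dz": 0, "rx": 0, "ry": 0, "rz": 0, "gripper": 0.1}, {"dx": -0.0011, "dy": -0.0069, "dz": 0, "rx": 0, "ry": 0, "rz": 0, "gripper": 0.1}, {"dx": -0.0023, "dy": -0.0066, "dz": 0, "rx": 0, "ry": 0, "rz": 0, "gripper": 0.1}, {"dx": -0.0034, "dy": -0.0061, "dz": 0, "rx": 0, "ry": 0, "rz": 0, "gripper": 0.1}, {"dx": -0.0044, "dy": -0.0054, "dz": 0, "rx": 0, "ry": 0, "rz": 0, "gripper": 0.1}, {"dx": -0.0053, "dy": -0.0046, "dz": 0, "rx": 0, "ry": 0, "rz": 0, "gripper": 0.1}, {"dx": -0.0060, "dy": -0.0036, "dz": 0, "rx": 0, "ry": 0, "rz": 0, "gripper": 0.1}, {"dx": -0.0065, "dy": -0.0025, "dz": 0, "rx": 0, "ry": 0, "rz": 0, "gripper": 0.1}, {"dx": -0.0068, "dy": -0.0013, "dz": 0, "rx": 0, "ry": 0, "rz": 0, "gripper": 0.1}, {"dx": -0.0070, "dy": -0.0001, "dz": 0, "rx": 0, "ry": 0, "rz": 0, "gripper": 0.1}]
```

jog_arm:
  series:
    - {"dx": 0.0017, "dy": -0.0065, "dz": 0, "rx": 0, "ry": 0, "rz": 0, "gripper": 0.1}
    - {"dx": 0.0013, "dy": -0.0068, "dz": 0, "rx": 0, "ry": 0, "rz": 0, "gripper": 0.1}
    - {"dx": 0.0001, "dy": -0.007, "dz": 0, "rx": 0, "ry": 0, "rz": 0, "gripper": 0.1}

```text
t: 9.0
eef_pos: [622.2, -145.7, 105.1]
tcp_rot: [-1.569, 0.002, 0.309]
ft_force: [-8.9, 4.6, -2.8]
opening: 0.161
```

jog_arm:
  series:
    - {"dx": -0.0011, "dy": -0.0069, "dz": 0, "rx": 0, "ry": 0, "rz": 0, "gripper": 0.1}
    - {"dx": -0.0023, "dy": -0.0066, "dz": 0, "rx": 0, "ry": 0, "rz": 0, "gripper": 0.1}
    - {"dx": -0.0034, "dy": -0.0061, "dz": 0, "rx": 0, "ry": 0, "rz": 0, "gripper": 0.1}

```text
t: 9.3
eef_pos: [615.4, -164.8, 105.1]
tcp_rot: [-1.568, 0.002, 0.309]
ft_force: [-5.6, 8.5, -3.4]
opening: 0.169
```

jog_arm:
  series:
    - {"dx": -0.0044, "dy": -0.0054, "dz": 0, "rx": 0, "ry": 0, "rz": 0, "gripper": 0.1}
    - {"dx": -0.0053, "dy": -0.0046, "dz": 0, "rx": 0, "ry": 0, "rz": 0, "gripper": 0.1}
    - {"dx": -0.006, "dy": -0.0036, "dz": 0, "rx": 0, "ry": 0, "rz": 0, "gripper": 0.1}

```text
t: 9.6
eef_pos: [600.3, -178.1, 105.1]
tcp_rot: [-1.569, 0.0, 0.309]
ft_force: [-0.8, 9.5, -5.4]
opening: 0.163
```

```bash
cat > cfit.py <<'E'
import numpy as np
from scipy.optimize import least_squares
D=np.array([[548.2,-162.1,-8.2,-9.3],[542.5,-140.6,-15.5,-3],[549.1,-119.8,-14.7,5],[549.5,-119.1,-6.7,6],[565,-105.7,-4.4,1],[586.3,-102,-3.9,1.3],[606.5,-109.8,-5.8,-1.8],[619.2,-125.8,-9.4,-.4],[622.2,-145.7,-8.9,4.6],[615.4,-164.8,-5.6,8.5],[600.3,-178.1,-.8,9.5]])
def r(p):
    d=D[:,:2]-p[:2];R=np.hypot(*d.T);u=d/R[:,None];return R+p[2]*(D[:,2:]*u).sum(1)-p[3]
for fix in (0,1):
    q=least_squares((lambda p:np.r_[r(p),(p[3]-40)*100]) if fix else r,[583,-142,.1,40]);print(q.x.round(2),q.fun.round(2))
E
python3 cfit.py
```

```text
[ 5.8204e+02 -1.4184e+02  4.0000e-02  4.0100e+01] [-0.19  0.08  0.13 -0.05 -0.04 -0.    0.01  0.02 -0.13  0.02  0.14]
[ 5.8222e+02 -1.4181e+02  3.0000e-02  4.0000e+01] [-0.08  0.14  0.15  0.06  0.08  0.04  0.05  0.07 -0.07  0.12  0.32  0.01]
```

```bash
python3 -c "
from arc import arc
print(arc(-64,-15,12,40,(-.35,.72)));print(arc(116,-15,12))"
```

```text
[{"dx": -0.0103, "dy": -0.0026, "dz": 0, "rx": 0, "ry": 0, "rz": 0, "gripper": 0.1}, {"dx": -0.0104, "dy": -0.0006, "dz": 0, "rx": 0, "ry": 0, "rz": 0, "gripper": 0.1}, {"dx": -0.0102, "dy": 0.0021, "dz": 0, "rx": 0, "ry": 0, "rz": 0, "gripper": 0.1}, {"dx": -0.0093, "dy": 0.0047, "dz": 0, "rx": 0, "ry": 0, "rz": 0, "gripper": 0.1}, {"dx": -0.0078, "dy": 0.0069, "dz": 0, "rx": 0, "ry": 0, "rz": 0, "gripper": 0.1}, {"dx": -0.0058, "dy": 0.0087, "dz": 0, "rx": 0, "ry": 0, "rz": 0, "gripper": 0.1}, {"dx": -0.0033, "dy": 0.0099, "dz": 0, "rx": 0, "ry": 0, "rz": 0, "gripper": 0.1}, {"dx": -0.0006, "dy": 0.0104, "dz": 0, "rx": 0, "ry": 0, "rz": 0, "gripper": 0.1}, {"dx": 0.0021, "dy": 0.0102, "dz": 0, "rx": 0, "ry": 0, "rz": 0, "gripper": 0.1}, {"dx": 0.0047, "dy": 0.0093, "dz": 0, "rx": 0, "ry": 0, "rz": 0, "gripper": 0.1}, {"dx": 0.0069, "dy": 0.0078, "dz": 0, "rx": 0, "ry": 0, "rz": 0, "gripper": 0.1}, {"dx": 0.0087, "dy": 0.0058, "dz": 0, "rx": 0, "ry": 0, "rz": 0, "gripper": 0.1}]
[{"dx": 0.0099, "dy": 0.0033, "dz": 0, "rx": 0, "ry": 0, "rz": 0, "gripper": 0.1}, {"dx": 0.0104, "dy": 0
[... 193 characters left out ...]
y": 0, "rz": 0, "gripper": 0.1}, {"dx": 0.0078, "dy": -0.0069, "dz": 0, "rx": 0, "ry": 0, "rz": 0, "gripper": 0.1}, {"dx": 0.0058, "dy": -0.0087, "dz": 0, "rx": 0, "ry": 0, "rz": 0, "gripper": 0.1}, {"dx": 0.0033, "dy": -0.0099, "dz": 0, "rx": 0, "ry": 0, "rz": 0, "gripper": 0.1}, {"dx": 0.0006, "dy": -0.0104, "dz": 0, "rx": 0, "ry": 0, "rz": 0, "gripper": 0.1}, {"dx": -0.0021, "dy": -0.0102, "dz": 0, "rx": 0, "ry": 0, "rz": 0, "gripper": 0.1}, {"dx": -0.0047, "dy": -0.0093, "dz": 0, "rx": 0, "ry": 0, "rz": 0, "gripper": 0.1}, {"dx": -0.0069, "dy": -0.0078, "dz": 0, "rx": 0, "ry": 0, "rz": 0, "gripper": 0.1}, {"dx": -0.0087, "dy": -0.0058, "dz": 0, "rx": 0, "ry": 0, "rz": 0, "gripper": 0.1}]
```

jog_arm:
  series:
    - {"dx": -0.0103, "dy": -0.0026, "dz": 0, "rx": 0, "ry": 0, "rz": 0, "gripper": 0.1}
    - {"dx": -0.0104, "dy": -0.0006, "dz": 0, "rx": 0, "ry": 0, "rz": 0, "gripper": 0.1}
    - {"dx": -0.0102, "dy": 0.0021, "dz": 0, "rx": 0, "ry": 0, "rz": 0, "gripper": 0.1}
    - {"dx": -0.0093, "dy": 0.0047, "dz": 0, "rx": 0, "ry": 0, "rz": 0, "gripper": 0.1}

```text
t: 10.0
eef_pos: [561.2, -175.8, 105.6]
tcp_rot: [-1.573, -0.003, 0.309]
ft_force: [4.8, 2.0, -8.7]
opening: 0.163
```

jog_arm:
  series:
    - {"dx": -0.0078, "dy": 0.0069, "dz": 0, "rx": 0, "ry": 0, "rz": 0, "gripper": 0.1}
    - {"dx": -0.0058, "dy": 0.0087, "dz": 0, "rx": 0, "ry": 0, "rz": 0, "gripper": 0.1}
    - {"dx": -0.0033, "dy": 0.0099, "dz": 0, "rx": 0, "ry": 0, "rz": 0, "gripper": 0.1}
    - {"dx": -0.0006, "dy": 0.0104, "dz": 0, "rx": 0, "ry": 0, "rz": 0, "gripper": 0.1}

```text
t: 10.4
eef_pos: [542.1, -138.4, 105.7]
tcp_rot: [-1.571, 0.001, 0.309]
ft_force: [1.5, -5.3, -8.1]
opening: 0.164
```

jog_arm:
  series:
    - {"dx": 0.0021, "dy": 0.0102, "dz": -0.0005, "rx": 0, "ry": 0, "rz": 0, "gripper": 0.1}
    - {"dx": 0.0047, "dy": 0.0093, "dz": 0, "rx": 0, "ry": 0, "rz": 0, "gripper": 0.1}
    - {"dx": 0.0069, "dy": 0.0078, "dz": 0, "rx": 0, "ry": 0, "rz": 0, "gripper": 0.1}
    - {"dx": 0.0087, "dy": 0.0058, "dz": 0, "rx": 0, "ry": 0, "rz": 0, "gripper": 0.1}

```text
t: 10.8
eef_pos: [565.6, -104.9, 105.3]
tcp_rot: [-1.57, 0.0, 0.31]
ft_force: [-3.0, -3.5, -2.1]
opening: 0.165
```

jog_arm:
  series:
    - {"dx": 0.0099, "dy": 0.0033, "dz": 0, "rx": 0, "ry": 0, "rz": 0, "gripper": 0.1}
    - {"dx": 0.0104, "dy": 0.0006, "dz": 0, "rx": 0, "ry": 0, "rz": 0, "gripper": 0.1}
    - {"dx": 0.0102, "dy": -0.0021, "dz": 0, "rx": 0, "ry": 0, "rz": 0, "gripper": 0.1}
    - {"dx": 0.0093, "dy": -0.0047, "dz": 0, "rx": 0, "ry": 0, "rz": 0, "gripper": 0.1}

```text
t: 11.2
eef_pos: [605.9, -109.2, 105.2]
tcp_rot: [-1.571, -0.0, 0.31]
ft_force: [-5.8, -2.6, 1.2]
opening: 0.163
```

jog_arm:
  series:
    - {"dx": 0.0078, "dy": -0.0069, "dz": 0, "rx": 0, "ry": 0, "rz": 0, "gripper": 0.1}
    - {"dx": 0.0058, "dy": -0.0087, "dz": 0, "rx": 0, "ry": 0, "rz": 0, "gripper": 0.1}
    - {"dx": 0.0033, "dy": -0.0099, "dz": 0, "rx": 0, "ry": 0, "rz": 0, "gripper": 0.1}
    - {"dx": 0.0006, "dy": -0.0104, "dz": 0, "rx": 0, "ry": 0, "rz": 0, "gripper": 0.1}

```text
t: 11.6
eef_pos: [622.3, -145.3, 104.9]
tcp_rot: [-1.569, 0.001, 0.309]
ft_force: [-9.1, 4.3, 2.1]
opening: 0.165
```

jog_arm:
  series:
    - {"dx": -0.0027, "dy": -0.0102, "dz": 0, "rx": 0, "ry": 0, "rz": 0, "gripper": 0.1}
    - {"dx": -0.0047, "dy": -0.0093, "dz": 0, "rx": 0, "ry": 0, "rz": 0, "gripper": 0.1}
    - {"dx": -0.0069, "dy": -0.0078, "dz": 0, "rx": 0, "ry": 0, "rz": 0, "gripper": 0.1}
    - {"dx": -0.0087, "dy": -0.0058, "dz": 0, "rx": 0, "ry": 0, "rz": 0, "gripper": 0.1}

```text
t: 12.0
eef_pos: [600.0, -178.3, 105.0]
tcp_rot: [-1.57, -0.001, 0.308]
ft_force: [-0.4, 8.2, -1.3]
opening: 0.16
```

jog_arm:
  series:
    - {"dx": -0.0099, "dy": -0.0033, "dz": 0, "rx": 0, "ry": 0, "rz": 0, "gripper": 0.1}
    - {"dx": -0.0104, "dy": -0.0006, "dz": 0, "rx": 0, "ry": 0, "rz": 0, "gripper": 0.1}
    - {"dx": -0.0102, "dy": 0.0021, "dz": 0, "rx": 0, "ry": 0, "rz": 0, "gripper": 0.1}
    - {"dx": -0.0093, "dy": 0.0047, "dz": 0, "rx": 0, "ry": 0, "rz": 0, "gripper": 0.1}

```text
t: 12.4
eef_pos: [561.1, -176.1, 105.3]
tcp_rot: [-1.573, -0.003, 0.308]
ft_force: [5.0, 1.8, -4.1]
opening: 0.166
```

jog_arm:
  series:
    - {"dx": -0.0078, "dy": 0.0069, "dz": 0, "rx": 0, "ry": 0, "rz": 0, "gripper": 0.1}
    - {"dx": -0.0058, "dy": 0.0087, "dz": 0, "rx": 0, "ry": 0, "rz": 0, "gripper": 0.1}
    - {"dx": -0.0033, "dy": 0.0099, "dz": 0, "rx": 0, "ry": 0, "rz": 0, "gripper": 0.1}
    - {"dx": -0.0006, "dy": 0.0104, "dz": 0, "rx": 0, "ry": 0, "rz": 0, "gripper": 0.1}

```text
t: 12.8
eef_pos: [541.9, -138.6, 105.3]
tcp_rot: [-1.571, 0.0, 0.309]
ft_force: [4.5, -4.1, -2.6]
opening: 0.163
```

jog_arm:
  series:
    - {"dx": 0.0021, "dy": 0.0102, "dz": 0, "rx": 0, "ry": 0, "rz": 0, "gripper": 0.1}
    - {"dx": 0.0047, "dy": 0.0093, "dz": 0, "rx": 0, "ry": 0, "rz": 0, "gripper": 0.1}
    - {"dx": 0.0069, "dy": 0.0078, "dz": 0, "rx": 0, "ry": 0, "rz": 0, "gripper": 0.1}
    - {"dx": 0.0087, "dy": 0.0058, "dz": 0, "rx": 0, "ry": 0, "rz": 0, "gripper": 0.1}

```text
t: 13.2
eef_pos: [564.8, -105.0, 105.1]
tcp_rot: [-1.57, 0.001, 0.31]
ft_force: [-1.1, -5.6, -0.4]
opening: 0.163
```

jog_arm:
  series:
    - {"dx": 0.0099, "dy": 0.0033, "dz": 0, "rx": 0, "ry": 0, "rz": 0, "gripper": 0.1}
    - {"dx": 0.0104, "dy": 0.0006, "dz": 0, "rx": 0, "ry": 0, "rz": 0, "gripper": 0.1}
    - {"dx": 0.0102, "dy": -0.0021, "dz": 0, "rx": 0, "ry": 0, "rz": 0, "gripper": 0.1}
    - {"dx": 0.0093, "dy": -0.0047, "dz": 0, "rx": 0, "ry": 0, "rz": 0, "gripper": 0.1}

```text
t: 13.6
eef_pos: [605.2, -108.8, 105.1]
tcp_rot: [-1.57, -0.0, 0.31]
ft_force: [-4.0, 0.0, 1.6]
opening: 0.166
```

jog_arm:
  series:
    - {"dx": 0.0078, "dy": -0.0069, "dz": 0, "rx": 0, "ry": 0, "rz": 0, "gripper": 0.1}
    - {"dx": 0.0058, "dy": -0.0087, "dz": 0, "rx": 0, "ry": 0, "rz": 0, "gripper": 0.1}
    - {"dx": 0.0033, "dy": -0.0099, "dz": 0, "rx": 0, "ry": 0, "rz": 0, "gripper": 0.1}
    - {"dx": 0.0006, "dy": -0.0104, "dz": 0, "rx": 0, "ry": 0, "rz": 0, "gripper": 0.1}

```text
t: 14.0
eef_pos: [622.0, -145.8, 105.1]
tcp_rot: [-1.571, -0.0, 0.309]
ft_force: [-4.6, 4.3, 1.5]
opening: 0.164
```

```bash
cat > look.py <<'E'
from h import *
import sys
k=sys.argv[1]
for n,b in(('scene',(155,280,160,325)),('top',(115,265,195,365))):
    snap(n,f'{n}{k}.png');im=cv2.imread(f'pics/{n}{k}.png');cv2.imwrite(f'pics/{n}{k}c.png',cv2.resize(im[b[0]:b[1],b[2]:b[3]],None,fx=4,fy=4,interpolation=cv2.INTER_CUBIC))
E
python3 look.py 3
```

```text
(no output)
```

View pics/scene3c.png

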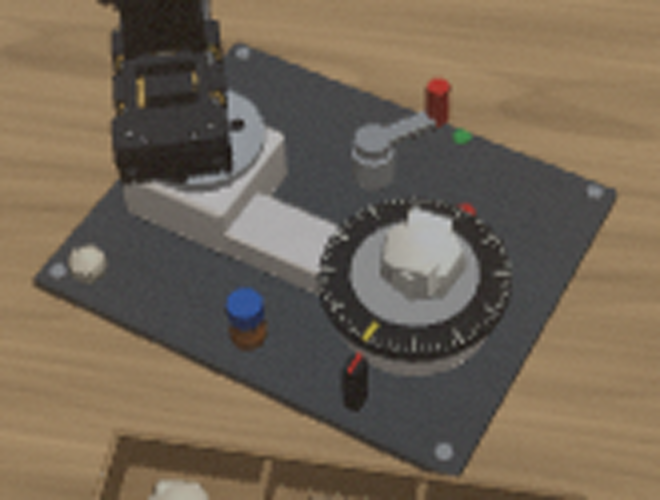

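View pics/top3c.png

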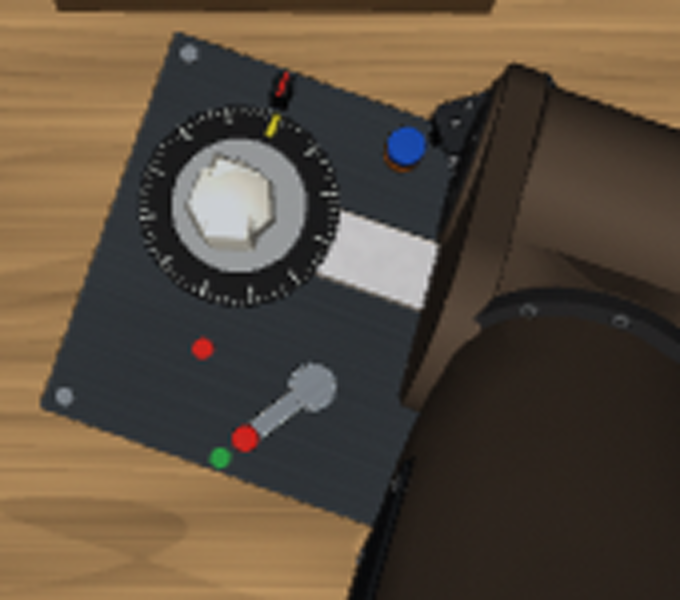

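```bash
cat > yel.py <<'E'
from fit import *
import sys
C=w(p,(20,85,56))
def yel(f,n):
    im=cv2.imread(f).astype(int);b,g,r_=im[...,0],im[...,1],im[...,2]
    wt=np.clip(np.minimum(r_,g)-b-40,0,None).astype(float)
    q=proj(n,C);yy,xx=np.mgrid[:im.shape[0],:im.shape[1]]
    wt[np.hypot(xx-q[0],yy-q[1])>32]=0
    # only ring
    u,v=(wt*xx).sum()/wt.sum(),(wt*yy).sum()/wt.sum()
    X=unproj(n,u,v,56);d=X-C
    a=np.arctan2(d[1],d[0]);return u,v,np.hypot(d[0],d[1]),np.degrees(a),.52+a-p[2]
for a in sys.argv[1:]:
    f,n=a.split(':');print(a,np.round(yel('pics/'+f,n),3))
E
python3 yel.py t0.png:top s0.png:scene top3.png:top scene3.png:scene; python3 -c "
from arc import arc
print(arc(-4,-15,7))"
```

```text
t0.png:top [ 2.70333e+02  1.50948e+02  5.74740e+01 -4.64900e+01  3.60000e-02]
s0.png:scene [ 2.45522e+02  2.32387e+02  5.86690e+01 -4.78560e+01  1.20000e-02]
top3.png:top [259.729 146.875  52.012 -15.486   0.577]
scene3.png:scene [252.087 237.373  57.391 -24.181   0.425]
[{"dx": -0.0021, "dy": -0.0102, "dz": 0, "rx": 0, "ry": 0, "rz": 0, "gripper": 0.1}, {"dx": -0.0047, "dy": -0.0093, "dz": 0, "rx": 0, "ry": 0, "rz": 0, "gripper": 0.1}, {"dx": -0.0069, "dy": -0.0078, "dz": 0, "rx": 0, "ry": 0, "rz": 0, "gripper": 0.1}, {"dx": -0.0087, "dy": -0.0058, "dz": 0, "rx": 0, "ry": 0, "rz": 0, "gripper": 0.1}, {"dx": -0.0099, "dy": -0.0033, "dz": 0, "rx": 0, "ry": 0, "rz": 0, "gripper": 0.1}, {"dx": -0.0104, "dy": -0.0006, "dz": 0, "rx": 0, "ry": 0, "rz": 0, "gripper": 0.1}, {"dx": -0.0102, "dy": 0.0021, "dz": 0, "rx": 0, "ry": 0, "rz": 0, "gripper": 0.1}]
```

jog_arm:
  series:
    - {"dx": -0.0021, "dy": -0.0102, "dz": 0, "rx": 0, "ry": 0, "rz": 0, "gripper": 0.1}
    - {"dx": -0.0047, "dy": -0.0093, "dz": 0, "rx": 0, "ry": 0, "rz": 0, "gripper": 0.1}
    - {"dx": -0.0069, "dy": -0.0078, "dz": 0, "rx": 0, "ry": 0, "rz": 0, "gripper": 0.1}
    - {"dx": -0.0087, "dy": -0.0058, "dz": 0, "rx": 0, "ry": 0, "rz": 0, "gripper": 0.1}

```text
t: 14.5
eef_pos: [598.9, -178.5, 105.1]
tcp_rot: [-1.571, -0.001, 0.309]
ft_force: [1.8, 7.1, -1.0]
opening: 0.165
```

jog_arm:
  series:
    - {"dx": -0.0099, "dy": -0.0033, "dz": 0, "rx": 0, "ry": 0, "rz": 0, "gripper": 0.1}
    - {"dx": -0.0104, "dy": -0.0006, "dz": 0, "rx": 0, "ry": 0, "rz": 0, "gripper": 0.1}
    - {"dx": -0.0102, "dy": 0.0021, "dz": 0, "rx": 0, "ry": 0, "rz": 0, "gripper": 0.1}
    - {"dx": 0, "dy": 0, "dz": 0, "rx": 0, "ry": 0, "rz": 0, "gripper": 0.1}

```text
t: 14.9
eef_pos: [567.4, -179.4, 105.1]
tcp_rot: [-1.57, 0.0, 0.309]
ft_force: [-1.5, 5.5, -0.9]
opening: 0.17
```

```bash
python3 look.py 4; python3 yel.py top4.png:top scene4.png:scene; python3 -c "
from h import *
from arc import arc
s=env.state();print(s['eef_pos'],s['ft_force'])
print(arc(-109,-5,8))"
```

```text
top4.png:top [260.588 145.845  55.261 -16.952   0.551]
scene4.png:scene [252.973 237.741  57.14  -21.567   0.471]
[ 567.64004526 -179.51211358  105.02185834] [-0.79897601  5.60341461  0.24760455]
[{"dx": -0.0032, "dy": 0.0013, "dz": 0, "rx": 0, "ry": 0, "rz": 0, "gripper": 0.1}, {"dx": -0.0031, "dy": 0.0016, "dz": 0, "rx": 0, "ry": 0, "rz": 0, "gripper": 0.1}, {"dx": -0.0030, "dy": 0.0018, "dz": 0, "rx": 0, "ry": 0, "rz": 0, "gripper": 0.1}, {"dx": -0.0028, "dy": 0.0021, "dz": 0, "rx": 0, "ry": 0, "rz": 0, "gripper": 0.1}, {"dx": -0.0026, "dy": 0.0023, "dz": 0, "rx": 0, "ry": 0, "rz": 0, "gripper": 0.1}, {"dx": -0.0024, "dy": 0.0025, "dz": 0, "rx": 0, "ry": 0, "rz": 0, "gripper": 0.1}, {"dx": -0.0022, "dy": 0.0027, "dz": 0, "rx": 0, "ry": 0, "rz": 0, "gripper": 0.1}, {"dx": -0.0019, "dy": 0.0029, "dz": 0, "rx": 0, "ry": 0, "rz": 0, "gripper": 0.1}]
```

View pics/top4c.png

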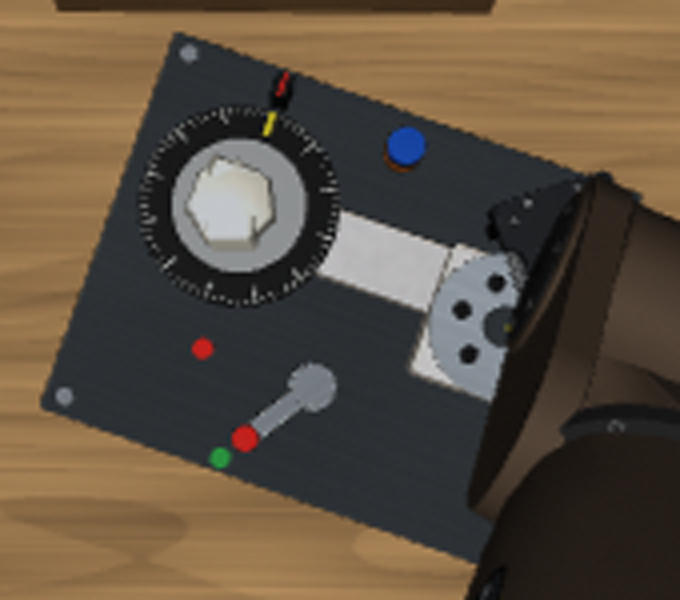

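jog_arm:
  series:
    - {"dx": -0.0032, "dy": 0.0013, "dz": 0, "rx": 0, "ry": 0, "rz": 0, "gripper": 0.1}
    - {"dx": -0.0031, "dy": 0.0016, "dz": 0, "rx": 0, "ry": 0, "rz": 0, "gripper": 0.1}
    - {"dx": -0.003, "dy": 0.0018, "dz": 0, "rx": 0, "ry": 0, "rz": 0, "gripper": 0.1}
    - {"dx": -0.0028, "dy": 0.0021, "dz": 0, "rx": 0, "ry": 0, "rz": 0, "gripper": 0.1}

```text
t: 15.4
eef_pos: [557.1, -173.4, 105.3]
tcp_rot: [-1.572, -0.002, 0.309]
ft_force: [6.0, 2.5, -3.1]
opening: 0.168
```

jog_arm:
  series:
    - {"dx": -0.0026, "dy": 0.0023, "dz": 0, "rx": 0, "ry": 0, "rz": 0, "gripper": 0.1}
    - {"dx": -0.0024, "dy": 0.0025, "dz": 0, "rx": 0, "ry": 0, "rz": 0, "gripper": 0.1}
    - {"dx": -0.0022, "dy": 0.0027, "dz": 0, "rx": 0, "ry": 0, "rz": 0, "gripper": 0.1}
    - {"dx": -0.0019, "dy": 0.0029, "dz": 0, "rx": 0, "ry": 0, "rz": 0, "gripper": 0.1}

```text
t: 15.8
eef_pos: [548.1, -163.4, 105.3]
tcp_rot: [-1.573, -0.002, 0.309]
ft_force: [6.4, -1.1, -3.7]
opening: 0.17
```

```bash
cat > st.py <<'E'
from cell import env;import numpy as np
s=env.state();d=s['eef_pos'][:2]-[582.2,-141.8];r=np.hypot(*d);u=d/r;t=np.array([u[1],-u[0]]);f=s['ft_force'][:2]
print('ang %.1f r %.1f radial %.1f tang %.1f'%(np.degrees(np.arctan2(d[1],d[0])),r,f@u,f@t))
E
python3 st.py;python3 -c "
from arc import arc
print(arc(-149,-3,30))"
```

```text
ang -147.7 r 40.3 radial -4.8 tang -4.4
[{"dx": -0.0010, "dy": 0.0018, "dz": 0, "rx": 0, "ry": 0, "rz": 0, "gripper": 0.1}, {"dx": -0.0009, "dy": 0.0019, "dz": 0, "rx": 0, "ry": 0, "rz": 0, "gripper": 0.1}, {"dx": -0.0008, "dy": 0.0019, "dz": 0, "rx": 0, "ry": 0, "rz": 0, "gripper": 0.1}, {"dx": -0.0007, "dy": 0.0020, "dz": 0, "rx": 0, "ry": 0, "rz": 0, "gripper": 0.1}, {"dx": -0.0006, "dy": 0.0020, "dz": 0, "rx": 0, "ry": 0, "rz": 0, "gripper": 0.1}, {"dx": -0.0005, "dy": 0.0020, "dz": 0, "rx": 0, "ry": 0, "rz": 0, "gripper": 0.1}, {"dx": -0.0004, "dy": 0.0021, "dz": 0, "rx": 0, "ry": 0, "rz": 0, "gripper": 0.1}, {"dx": -0.0003, "dy": 0.0021, "dz": 0, "rx": 0, "ry": 0, "rz": 0, "gripper": 0.1}, {"dx": -0.0002, "dy": 0.0021, "dz": 0, "rx": 0, "ry": 0, "rz": 0, "gripper": 0.1}, {"dx": -0.0001, "dy": 0.0021, "dz": 0, "rx": 0, "ry": 0, "rz": 0, "gripper": 0.1}, {"dx": 0.0000, "dy": 0.0021, "dz": 0, "rx": 0, "ry": 0, "rz": 0, "gripper": 0.1}, {"dx": 0.0001, "dy": 0.0021, "dz": 0, "rx": 0, "ry": 0, "rz": 0, "gripper": 0.1}, {"dx": 0.0002, "dy": 0.0021, "dz": 0, "rx": 0, "ry": 0, "rz": 0, 
[... 710 characters left out ...]
 "rx": 0, "ry": 0, "rz": 0, "gripper": 0.1}, {"dx": 0.0012, "dy": 0.0017, "dz": 0, "rx": 0, "ry": 0, "rz": 0, "gripper": 0.1}, {"dx": 0.0013, "dy": 0.0016, "dz": 0, "rx": 0, "ry": 0, "rz": 0, "gripper": 0.1}, {"dx": 0.0014, "dy": 0.0015, "dz": 0, "rx": 0, "ry": 0, "rz": 0, "gripper": 0.1}, {"dx": 0.0015, "dy": 0.0015, "dz": 0, "rx": 0, "ry": 0, "rz": 0, "gripper": 0.1}, {"dx": 0.0016, "dy": 0.0014, "dz": 0, "rx": 0, "ry": 0, "rz": 0, "gripper": 0.1}, {"dx": 0.0016, "dy": 0.0013, "dz": 0, "rx": 0, "ry": 0, "rz": 0, "gripper": 0.1}, {"dx": 0.0017, "dy": 0.0012, "dz": 0, "rx": 0, "ry": 0, "rz": 0, "gripper": 0.1}, {"dx": 0.0018, "dy": 0.0011, "dz": 0, "rx": 0, "ry": 0, "rz": 0, "gripper": 0.1}]
```

jog_arm:
  series:
    - {"dx": -0.001, "dy": 0.0018, "dz": 0, "rx": 0, "ry": 0, "rz": 0, "gripper": 0.1}
    - {"dx": -0.0009, "dy": 0.0019, "dz": 0, "rx": 0, "ry": 0, "rz": 0, "gripper": 0.1}
    - {"dx": -0.0008, "dy": 0.0019, "dz": 0, "rx": 0, "ry": 0, "rz": 0, "gripper": 0.1}

```text
t: 16.1
eef_pos: [545.2, -157.7, 105.3]
tcp_rot: [-1.572, -0.001, 0.309]
ft_force: [5.0, -1.1, -4.2]
opening: 0.167
```

jog_arm:
  series:
    - {"dx": -0.0007, "dy": 0.002, "dz": 0, "rx": 0, "ry": 0, "rz": 0, "gripper": 0.1}
    - {"dx": -0.0006, "dy": 0.002, "dz": 0, "rx": 0, "ry": 0, "rz": 0, "gripper": 0.1}
    - {"dx": -0.0005, "dy": 0.002, "dz": 0, "rx": 0, "ry": 0, "rz": 0, "gripper": 0.1}

```text
t: 16.4
eef_pos: [543.0, -151.1, 105.3]
tcp_rot: [-1.571, 0.0, 0.309]
ft_force: [1.9, -2.8, -1.0]
opening: 0.163
```

```bash
python3 st.py; python3 look.py 5; python3 yel.py scene5.png:scene; python3 st.py
```

```text
ang -166.7 r 40.2 radial -1.2 tang -3.2
scene5.png:scene [253.325 237.981  57.33  -20.375   0.492]
ang -167.1 r 40.2 radial -1.2 tang -2.3
```

jog_arm:
  series:
    - {"dx": -0.0003, "dy": 0.0014, "dz": 0, "rx": 0, "ry": 0, "rz": 0, "gripper": 0.1}

```text
t: 16.6
eef_pos: [542.8, -149.7, 105.2]
tcp_rot: [-1.571, 0.0, 0.31]
ft_force: [1.3, -2.3, 1.4]
opening: 0.165
```

jog_arm:
  series:
    - {"dx": -0.0003, "dy": 0.0014, "dz": 0, "rx": 0, "ry": 0, "rz": 0, "gripper": 0.1}

```text
t: 16.7
eef_pos: [542.5, -148.1, 105.2]
tcp_rot: [-1.571, 0.0, 0.309]
ft_force: [1.1, -2.2, -0.3]
opening: 0.166
```

jog_arm:
  series:
    - {"dx": -0.0002, "dy": 0.0014, "dz": 0, "rx": 0, "ry": 0, "rz": 0, "gripper": 0.1}

```text
t: 16.8
eef_pos: [542.3, -146.7, 105.2]
tcp_rot: [-1.571, 0.0, 0.309]
ft_force: [0.0, -2.7, 2.1]
opening: 0.165
```

jog_arm:
  series:
    - {"dx": -0.0002, "dy": 0.0014, "dz": 0, "rx": 0, "ry": 0, "rz": 0, "gripper": 0.1}

```text
t: 16.9
eef_pos: [542.1, -145.3, 105.2]
tcp_rot: [-1.571, 0.0, 0.31]
ft_force: [0.0, -3.2, 1.9]
opening: 0.164
```

jog_arm:
  series:
    - {"dx": -0.0001, "dy": 0.0014, "dz": 0, "rx": 0, "ry": 0, "rz": 0, "gripper": 0.1}

```text
t: 17.0
eef_pos: [542.0, -143.8, 105.2]
tcp_rot: [-1.571, 0.0, 0.309]
ft_force: [-0.9, -3.0, 1.6]
opening: 0.168
```

jog_arm:
  series:
    - {"dx": -0.0001, "dy": 0.0014, "dz": 0, "rx": 0, "ry": 0, "rz": 0, "gripper": 0.1}

```text
t: 17.1
eef_pos: [542.0, -142.4, 105.2]
tcp_rot: [-1.571, -0.0, 0.309]
ft_force: [-0.6, -2.9, 2.4]
opening: 0.167
```

jog_arm:
  series:
    - {"dx": 0, "dy": 0.0014, "dz": 0, "rx": 0, "ry": 0, "rz": 0, "gripper": 0.1}

```text
t: 17.2
eef_pos: [541.9, -141.3, 105.2]
tcp_rot: [-1.571, 0.0, 0.31]
ft_force: [-2.4, -9.2, 1.0]
opening: 0.163
```

jog_arm:
  series:
    - {"dx": 0, "dy": 0.0014, "dz": 0, "rx": 0, "ry": 0, "rz": 0, "gripper": 0.1}

```text
t: 17.3
eef_pos: [541.8, -140.5, 105.1]
tcp_rot: [-1.572, 0.001, 0.31]
ft_force: [-3.0, -14.1, 0.2]
opening: 0.166
```

jog_arm:
  series:
    - {"dx": 0, "dy": -0.0005, "dz": 0, "rx": 0, "ry": 0, "rz": 0, "gripper": 0.1}

```text
t: 17.4
eef_pos: [541.8, -140.9, 105.1]
tcp_rot: [-1.572, 0.001, 0.31]
ft_force: [-1.8, -8.5, 1.7]
opening: 0.164
```

```bash
python3 st.py; python3 look.py 6; python3 yel.py scene6.png:scene top6.png:top; python3 st.py
```

```text
ang 178.7 r 40.5 radial 1.6 tang -8.5
scene6.png:scene [253.449 238.105  57.512 -19.898   0.5  ]
top6.png:top [260.697 145.675  55.773 -17.092   0.549]
ang 178.7 r 40.4 radial 1.3 tang -8.6
```

View pics/top6c.png

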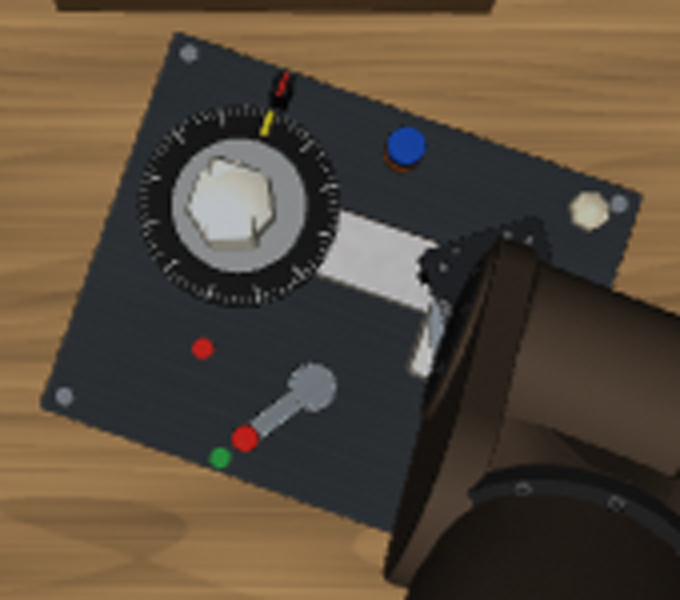

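View pics/scene6c.png

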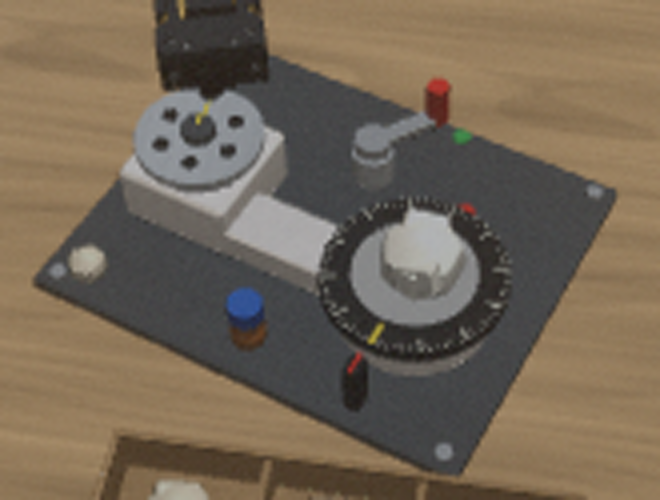

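```bash
cat > yel2.py <<'E'
from fit import *
C=w(p,(20,85,56))
for f,n in[('t0.png','top'),('top3.png','top'),('top4.png','top'),('top5.png','top'),('top6.png','top'),('s0.png','scene'),('scene3.png','scene'),('scene4.png','scene'),('scene5.png','scene'),('scene6.png','scene')]:
    im=cv2.imread('pics/'+f).astype(int);b,g,r_=im[...,0],im[...,1],im[...,2]
    yy,xx=np.mgrid[:im.shape[0],:im.shape[1]];q=proj(n,C)
    P=[];W=[];PR=[];WR=[]
    for v,u in zip(*np.where(np.hypot(xx-q[0],yy-q[1])<45)):
        d=(unproj(n,u,v,56)-C);R=np.hypot(d[0],d[1])
        y=max(0,min(r_[v,u],g[v,u])-b[v,u]-25)
        if 47<R<67 and y>0: P.append(d[:2]);W.append(y)
        rd=max(0,r_[v,u]-max(g[v,u],b[v,u])-40)
        a=np.arctan2(d[1],d[0])
        if 66<R<110 and abs(a-p[2])<.3 and rd>0: PR.append(d[:2]);WR.append(rd)
    m=np.average(P,axis=0,weights=W);mr=np.average(PR,axis=0,weights=WR)
    a=np.arctan2(m[1],m[0]);ar=np.arctan2(mr[1],mr[0])
    print(f,len(P),'r %.1f'%np.hypot(*m),'ang-stage %.4f'%(a-p[2]),'table %.3f'%(.52+a-p[2]),'pointer r %.1f ang %.3f'%(np.hypot(*mr),ar-p[2]))
E
python3 yel2.py
```

```text
Traceback (most recent call last):
  File "yel2.py", line 8, in <module>
    d=(unproj(n,u,v,56)-C);R=np.hypot(d[0],d[1])
       ~~~~~~^^^^^^^^^^
  File "h.py", line 6, in unproj
    c=env.camera_info(n);K=np.array(c['camera_matrix']);R=np.array(c['R']);t=np.array(c['t']).ravel()
ValueError: time passes only in moves, steps and waits
```

```bash
python3 - <<'E'
s=open('h.py').read().replace("c=env.camera_info(n)","c=ci(n)")
s=s.replace("import numpy as np, cv2","import numpy as np, cv2, functools\nci=functools.lru_cache(None)(lambda n:env.camera_info(n))")
open('h.py','w').write(s)
E
python3 yel2.py; python3 st.py
```

```text
t0.png 14 r 57.3 ang-stage -0.4831 table 0.037 pointer r 84.9 ang -0.007
top3.png 17 r 56.6 ang-stage -0.0642 table 0.456 pointer r 84.9 ang -0.008
top4.png 15 r 57.3 ang-stage -0.0201 table 0.500 pointer r 84.9 ang -0.008
top5.png 17 r 57.1 ang-stage 0.0057 table 0.526 pointer r 84.9 ang -0.007
top6.png 17 r 56.7 ang-stage 0.0080 table 0.528 pointer r 84.9 ang -0.007
s0.png 13 r 58.4 ang-stage -0.5076 table 0.012 pointer r 83.4 ang -0.035
scene3.png 13 r 57.3 ang-stage -0.0968 table 0.423 pointer r 83.4 ang -0.034
scene4.png 14 r 57.2 ang-stage -0.0497 table 0.470 pointer r 83.5 ang -0.034
scene5.png 12 r 57.2 ang-stage -0.0270 table 0.493 pointer r 83.5 ang -0.034
scene6.png 12 r 57.4 ang-stage -0.0207 table 0.499 pointer r 83.5 ang -0.035
ang 178.7 r 40.4 radial 1.3 tang -8.6
```

jog_arm:
  series:
    - {"dx": 0, "dy": -0.0003, "dz": 0, "rx": 0, "ry": 0, "rz": 0, "gripper": 0.1}
    - {"dx": 0, "dy": 0, "dz": 0, "rx": 0, "ry": 0, "rz": 0, "gripper": 0.35}
    - {"dx": 0, "dy": 0, "dz": 0, "rx": 0, "ry": 0, "rz": 0, "gripper": 0.35}
    - {"dx": 0, "dy": 0, "dz": 0, "rx": 0, "ry": 0, "rz": 0, "gripper": 0.35}

```text
t: 17.9
eef_pos: [541.9, -140.1, 105.0]
tcp_rot: [-1.57, 0.0, 0.31]
ft_force: [-0.6, -0.4, 0.1]
opening: 0.331
```

jog_arm:
  series:
    - {"dx": 0, "dy": 0, "dz": 0.02, "rx": 0, "ry": 0, "rz": 0, "gripper": 0.35}
    - {"dx": 0, "dy": 0, "dz": 0.035, "rx": 0, "ry": 0, "rz": 0, "gripper": 0.35}
    - {"dx": -0.01, "dy": 0.03, "dz": 0, "rx": 0, "ry": 0, "rz": 5, "gripper": 0.3}
    - {"dx": -0.01, "dy": 0.04, "dz": 0, "rx": 0, "ry": 0, "rz": 5, "gripper": 0.3}
    - {"dx": -0.01, "dy": 0.04, "dz": 0, "rx": 0, "ry": 0, "rz": 5, "gripper": 0.3}
    - {"dx": 0, "dy": 0.035, "dz": 0, "rx": 0, "ry": 0, "rz": 5, "gripper": 0.3}
    - {"dx": 0, "dy": 0.01, "dz": 0, "rx": 0, "ry": 0, "rz": 0, "gripper": 0.3}
    - {"dx": 0, "dy": 0, "dz": 0, "rx": 0, "ry": 0, "rz": 0, "gripper": 0.3}

```text
t: 18.7
eef_pos: [512.0, 15.6, 160.2]
tcp_rot: [-1.571, -0.0, 0.66]
ft_force: [0.0, 0.1, 0.4]
opening: 0.298
```

```bash
python3 look.py 7; sed -i "s/for f,n in.*:/import sys\nfor f,n in [a.split(':') for a in sys.argv[1:]]:/" yel2.py; python3 yel2.py scene7.png:scene top7.png:top;python3 -c "
from h import *
print(env.state()['eef_pos'])"
```

```text
scene7.png 12 r 57.3 ang-stage -0.0211 table 0.499 pointer r 83.4 ang -0.034
top7.png 17 r 56.7 ang-stage 0.0081 table 0.528 pointer r 84.9 ang -0.007
[512.22420835  13.9211099  160.08702414]
```

View pics/scene7c.png

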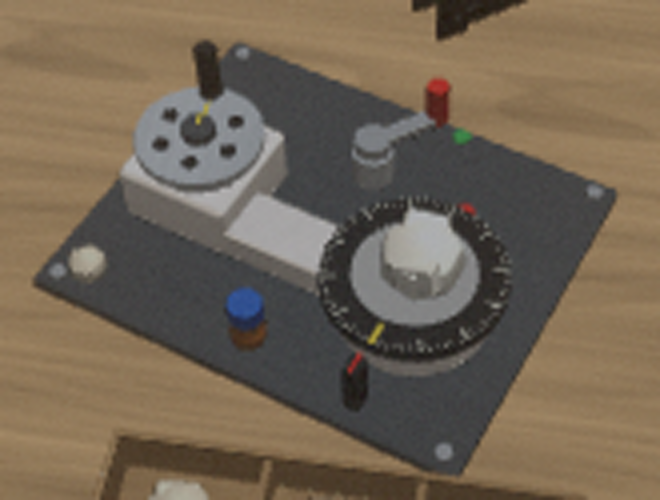

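View pics/top7c.png

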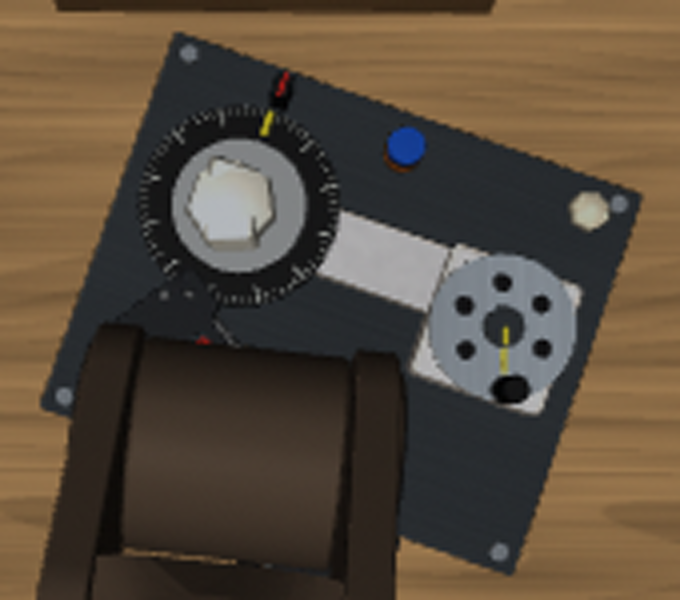

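jog_arm:
  series:
    - {"dx": -0.0004, "dy": 0.002, "dz": -0.03, "rx": 0, "ry": 0, "rz": 0, "gripper": 0.3}
    - {"dx": 0, "dy": 0, "dz": -0.02, "rx": 0, "ry": 0, "rz": 0, "gripper": 0.3}
    - {"dx": 0, "dy": 0, "dz": -0.013, "rx": 0, "ry": 0, "rz": 0, "gripper": 0.3}
    - {"dx": 0, "dy": 0, "dz": -0.013, "rx": 0, "ry": 0, "rz": 0, "gripper": 0.3}
    - {"dx": 0, "dy": 0, "dz": -0.012, "rx": 0, "ry": 0, "rz": 0, "gripper": 0.3}
    - {"dx": 0, "dy": 0, "dz": 0, "rx": 0, "ry": 0, "rz": 0, "gripper": 0.3}

```text
t: 19.4
eef_pos: [511.2, 15.6, 70.8]
tcp_rot: [-1.569, 0.002, 0.657]
ft_force: [-0.2, -1.0, 0.9]
opening: 0.301
```

jog_arm:
  series:
    - {"dx": 0, "dy": 0, "dz": 0, "rx": 0, "ry": 0, "rz": 0, "gripper": 0.1}
    - {"dx": 0, "dy": 0, "dz": 0, "rx": 0, "ry": 0, "rz": 0, "gripper": 0.1}
    - {"dx": 0, "dy": 0, "dz": 0, "rx": 0, "ry": 0, "rz": 0, "gripper": 0.1}
    - {"dx": 0, "dy": 0, "dz": 0, "rx": 0, "ry": 0, "rz": 0, "gripper": 0.1}
    - {"dx": 0, "dy": 0, "dz": 0, "rx": 0, "ry": 0, "rz": 0, "gripper": 0.1}

```text
t: 19.9
eef_pos: [511.9, 16.3, 72.6]
tcp_rot: [-1.572, -0.001, 0.659]
ft_force: [-0.3, -3.1, 2.7]
opening: 0.168
```

```bash
python3 -c "
from arc import arc
print(arc(128.2,-4.5,12,55))"
```

```text
[{"dx": 0.0035, "dy": 0.0025, "dz": 0, "rx": 0, "ry": 0, "rz": 0, "gripper": 0.1}, {"dx": 0.0037, "dy": 0.0023, "dz": 0, "rx": 0, "ry": 0, "rz": 0, "gripper": 0.1}, {"dx": 0.0038, "dy": 0.0020, "dz": 0, "rx": 0, "ry": 0, "rz": 0, "gripper": 0.1}, {"dx": 0.0040, "dy": 0.0016, "dz": 0, "rx": 0, "ry": 0, "rz": 0, "gripper": 0.1}, {"dx": 0.0041, "dy": 0.0013, "dz": 0, "rx": 0, "ry": 0, "rz": 0, "gripper": 0.1}, {"dx": 0.0042, "dy": 0.0010, "dz": 0, "rx": 0, "ry": 0, "rz": 0, "gripper": 0.1}, {"dx": 0.0043, "dy": 0.0007, "dz": 0, "rx": 0, "ry": 0, "rz": 0, "gripper": 0.1}, {"dx": 0.0043, "dy": 0.0003, "dz": 0, "rx": 0, "ry": 0, "rz": 0, "gripper": 0.1}, {"dx": 0.0043, "dy": -0.0000, "dz": 0, "rx": 0, "ry": 0, "rz": 0, "gripper": 0.1}, {"dx": 0.0043, "dy": -0.0003, "dz": 0, "rx": 0, "ry": 0, "rz": 0, "gripper": 0.1}, {"dx": 0.0043, "dy": -0.0007, "dz": 0, "rx": 0, "ry": 0, "rz": 0, "gripper": 0.1}, {"dx": 0.0042, "dy": -0.0010, "dz": 0, "rx": 0, "ry": 0, "rz": 0, "gripper": 0.1}]
```

jog_arm:
  series:
    - {"dx": 0.0035, "dy": 0.0025, "dz": 0, "rx": 0, "ry": 0, "rz": -4.5, "gripper": 0.1}
    - {"dx": 0.0037, "dy": 0.0023, "dz": 0, "rx": 0, "ry": 0, "rz": -4.5, "gripper": 0.1}
    - {"dx": 0.0038, "dy": 0.002, "dz": 0, "rx": 0, "ry": 0, "rz": -4.5, "gripper": 0.1}
    - {"dx": 0.004, "dy": 0.0016, "dz": 0, "rx": 0, "ry": 0, "rz": -4.5, "gripper": 0.1}
    - {"dx": 0.0041, "dy": 0.0013, "dz": 0, "rx": 0, "ry": 0, "rz": -4.5, "gripper": 0.1}
    - {"dx": 0.0042, "dy": 0.001, "dz": 0, "rx": 0, "ry": 0, "rz": -4.5, "gripper": 0.1}

```text
t: 20.5
eef_pos: [535.4, 26.8, 72.6]
tcp_rot: [-1.572, -0.001, 0.185]
ft_force: [0.7, -6.7, 3.0]
opening: 0.172
```

jog_arm:
  series:
    - {"dx": 0.0043, "dy": 0.0007, "dz": 0, "rx": 0, "ry": 0, "rz": -4.5, "gripper": 0.1}
    - {"dx": 0.0043, "dy": 0.0003, "dz": 0, "rx": 0, "ry": 0, "rz": -4.5, "gripper": 0.1}
    - {"dx": 0.0043, "dy": 0, "dz": 0, "rx": 0, "ry": 0, "rz": -4.5, "gripper": 0.1}
    - {"dx": 0.0043, "dy": -0.0003, "dz": 0, "rx": 0, "ry": 0, "rz": -4.5, "gripper": 0.1}
    - {"dx": 0.0043, "dy": -0.0007, "dz": 0, "rx": 0, "ry": 0, "rz": -4.5, "gripper": 0.1}

```text
t: 21.0
eef_pos: [556.6, 26.6, 72.6]
tcp_rot: [-1.572, -0.0, -0.208]
ft_force: [-1.7, -7.0, 3.7]
opening: 0.172
```

jog_arm:
  series:
    - {"dx": 0.0042, "dy": -0.001, "dz": 0, "rx": 0, "ry": 0, "rz": -4.5, "gripper": 0.1}

```text
t: 21.1
eef_pos: [560.8, 25.6, 72.6]
tcp_rot: [-1.572, -0.0, -0.287]
ft_force: [-2.6, -7.7, 3.9]
opening: 0.172
```

jog_arm:
  series:
    - {"dx": 0.001, "dy": -0.0003, "dz": 0, "rx": 0, "ry": 0, "rz": -1, "gripper": 0.1}

```text
t: 21.2
eef_pos: [561.9, 25.2, 72.6]
tcp_rot: [-1.571, -0.0, -0.304]
ft_force: [-2.5, -6.1, 4.9]
opening: 0.172
```

jog_arm:
  series:
    - {"dx": 0.001, "dy": -0.0003, "dz": 0, "rx": 0, "ry": 0, "rz": -1, "gripper": 0.1}

```text
t: 21.3
eef_pos: [562.6, 25.0, 72.6]
tcp_rot: [-1.572, -0.0, -0.319]
ft_force: [-1.8, -6.8, 4.5]
opening: 0.171
```

jog_arm:
  series:
    - {"dx": 0.0008, "dy": -0.0003, "dz": 0, "rx": 0, "ry": 0, "rz": 0, "gripper": 0.1}

```text
t: 21.4
eef_pos: [563.1, 24.8, 72.5]
tcp_rot: [-1.572, 0.0, -0.319]
ft_force: [-5.2, -4.3, 6.4]
opening: 0.174
```

jog_arm:
  series:
    - {"dx": 0, "dy": 0, "dz": 0, "rx": 0, "ry": 0, "rz": 0, "gripper": 0.3}
    - {"dx": 0, "dy": 0, "dz": 0, "rx": 0, "ry": 0, "rz": 0, "gripper": 0.3}
    - {"dx": 0, "dy": 0, "dz": 0, "rx": 0, "ry": 0, "rz": 0, "gripper": 0.3}
    - {"dx": 0, "dy": 0, "dz": 0.02, "rx": 0, "ry": 0, "rz": 0, "gripper": 0.3}
    - {"dx": 0, "dy": 0, "dz": 0.04, "rx": 0, "ry": 0, "rz": 0, "gripper": 0.3}
    - {"dx": 0, "dy": 0, "dz": 0.04, "rx": 0, "ry": 0, "rz": 0, "gripper": 0.3}
    - {"dx": -0.02, "dy": 0.04, "dz": 0.02, "rx": 0, "ry": 0, "rz": 0, "gripper": 0.3}
    - {"dx": -0.02, "dy": 0.045, "dz": 0, "rx": 0, "ry": 0, "rz": 0, "gripper": 0.3}
    - {"dx": -0.02, "dy": 0.045, "dz": 0, "rx": 0, "ry": 0, "rz": 0, "gripper": 0.3}
    - {"dx": -0.02, "dy": 0.045, "dz": 0, "rx": 0, "ry": 0, "rz": 0, "gripper": 0.3}
    - {"dx": -0.02, "dy": 0.045, "dz": 0, "rx": 0, "ry": 0, "rz": 0, "gripper": 0.3}
    - {"dx": 0, "dy": 0, "dz": 0, "rx": 0, "ry": 0, "rz": 0, "gripper": 0.3}

```text
t: 22.6
eef_pos: [460.9, 249.5, 192.3]
tcp_rot: [-1.57, 0.001, -0.314]
ft_force: [-0.6, -0.4, 0.0]
opening: 0.303
```

```bash
python3 look.py 8; python3 yel2.py scene8.png:scene top8.png:top;python3 -c "
from h import *
s=env.state();print(s['t'],s['eef_pos'],s['ft_force'])"
```

```text
scene8.png 12 r 57.4 ang-stage -0.0206 table 0.499 pointer r 83.4 ang -0.034
top8.png 17 r 56.7 ang-stage 0.0081 table 0.528 pointer r 84.9 ang -0.007
22.7 [462.92756137 246.21004917 192.17971135] [ 0.04012564 -0.08949463 -0.14941298]
```

View pics/top8c.png

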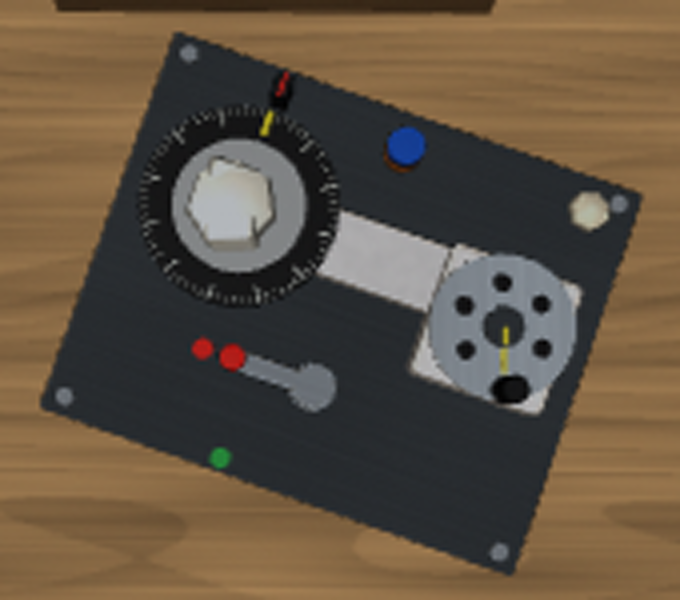

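View pics/scene8.png

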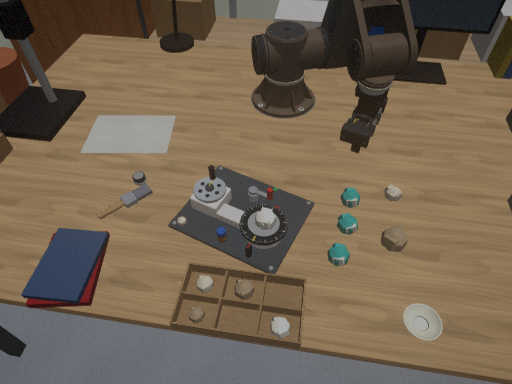

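The lever is back at the red dot. The turntable line is at the pointer, the lines on hub and disc are in line, the rock is central, and nothing else has shifted. Handing in.

```bash
python3 -c "
from h import *
print(env.job_done())"
```

```text
the job is handed in; nothing more can be done
None
```

I swung the brake to the green dot, wound the crank clockwise about 3.2 turns to the stop, and swung the brake back to the red dot. I then moved the arm clear and handed the job in at about 22.7 s of the 72 s allowed. `job_done` gives no verdict, so the result below rests on my own checks.

- **Stop:** the resistance rose steeply from about 3 N to 14 N at the handle, then I backed off to about 8.5 N before letting go. I had queued the last 1.4 mm step before seeing the force rise, so the peak came closer to the 16 N slip limit than I wanted.
- **Crank slip:** the yellow lines on hub and disc were still in line in the last top picture.
- **Turntable angle:** I can't confirm it is above 0.537 from the pictures. Measured against the red pointer line, both cameras give about 0.535. My starting angle from the pictures plus the counted crank turns gives about 0.543. The pictures are only good to roughly 0.01, so I relied on the felt stop. The angle did not change after I released the crank or moved the brake.
- **Brake:** the lever was felt against its end stop at the clamped side, and the last picture shows it pointing at the red dot.
- **Rock and other things:** the white rock is still central on the turntable, and I saw no bystander moved. The arm was free of contact, with a force reading near 0 N.

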